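# Measure a tensile specimen in the bench micrometer

## Task

The straight setting master is still lying loose in the bench micrometer: take it out and lay it back flat on the bearers of its wooden case. Then lay the waisted tensile specimen from the tray flat on the micrometer's anvil, with the narrow middle under the spindle, let go of it, and close the spindle on it by turning the ratchet on top clockwise until it has slipped at least an eighth of a turn, never forcing the spindle down by the thimble. Leave the specimen gripped in the micrometer, do not drop the pieces, and leave everything else where it stands.

Things in the scene. Friction and masses are not known exactly. Their poses are not given: they have to be found in the camera images.
- mic: bench micrometer, vertical spindle, fixed. Origin on the bench under the spindle axis, z up; throat open to -x; yaw varies. Base 150 x 96 mm, 24 high. C-frame: column 44 mm wide from 59 mm behind the axis (+x) with a read-out on it (56 wide, to 167 mm high, from 58 mm behind the axis); arm 26 mm wide, 95 to 125 mm above the bench; boss 34 mm across round the spindle, 91 to 129 mm above the bench
- anvil_centre (a point): centre of the flat top of the round anvil table (64 mm across), on the spindle axis, 45 mm above the bench; axes as the micrometer's
- spindle: steel spindle 10 mm across that comes down from the boss without turning; turned down by the thimble, 10 mm per turn; with the ratchet it presses with about 11 N
- spindle_foot (a point): centre of the spindle's flat lower face; starts 13 to 15 mm above the anvil top. Both bars are 10 mm thick
- thimble (a joint): turn of the thimble, rad, growing clockwise seen from above; it lowers the spindle: foot height above the anvil = 20 mm - 10 mm x value / 6.283. The thimble (31 mm across, 137 to 182 mm above the bench) turns but stays at its height
- ratchet (a joint): slip of the ratchet on the thimble, rad, clockwise seen from above; 0 at the start. The ratchet carries the thimble round with it and slips (at about 0.025 N m) only when the spindle is blocked. Anticlockwise it does not slip below 0
- ratchet_grip (a point): place to grip on the ratchet stop, a knurled upright steel cylinder 22 mm across on the spindle axis at the very top of the micrometer, 184 to 220 mm above the bench. The point is on its axis, 206 mm above the bench and 24 mm above the thimble's top: gripping lower takes hold of the wider thimble. It stays at its height when turned
- master_centre (a point): centre of the setting master, a plain straight steel bar 150 x 22 x 10 mm, 0.25 kg, x along its length, z up through its 10 mm; at the start it lies loose on the anvil, roughly at right angles to the throat, its ends sticking out left and right
- master: the same bar, origin under its centre (5 mm below the point)
- case_rest (a point): wooden open case, fixed: 206 x 112 mm outside, walls 6 mm thick, 26 mm high, x along its length; two foam bearers 16 mm wide lie across it 36 mm either side of the middle, tops 16 mm above the bench (floor 5 mm). The point is in the middle at the height of their tops: the master lies along the case, centre 5 mm above the point
- tray: shallow aluminium sample tray, fixed, 236 x 196 mm, rim 14 mm high and 4 mm thick, floor 5 mm above the bench; two foam strips 14 mm wide lie across it, 25 mm either side of its middle, tops 13 mm above the bench: the samples lie on them. Origin on the bench under its middle, x along the 236 mm
- specimen_centre (a point): centre of the tensile specimen, a flat aluminium bar 170 mm long and 10 mm thick, 0.13 kg, lying flat on the foam strips in the tray (centre 18 mm above the bench), roughly along the tray: wide ends 30 mm wide and 42 mm long, narrow middle 20 mm wide and 60 mm long with stepped shoulders between; x along its length, z up
- specimen: the same specimen, origin under its centre (5 mm below the point)
- round_bar: round tensile bar in the tray: 10 mm round middle with 16 mm square ends, 108 mm long; bystander
- coupon: plain flat coupon in the tray, 90 x 22 x 8 mm, no waist; bystander
- bottle: white cleaning bottle, 54 mm across, 150 mm tall, standing at one side (left or right) of the micrometer, about 135 mm from its spindle axis: it leaves no room for a gripper on that side; origin under its centre; bystander
- weight: squat steel weight with a knob, 42 mm across, 28 mm tall, standing on the other side of the micrometer; a gripper can pass over it; origin under its centre; bystander
- beaker: glass beaker, 64 mm across, 80 mm tall, origin under its centre; bystander
- jar: amber glass jar with black cap, 56 mm across, 70 mm tall, origin under its centre; bystander
- spanner: open-ended spanner, 160 mm long, lying in front of the micrometer; bystander

How it is judged:
On the way, in this order (a step that is already met when the one before it is completed fails the run):
1. the setting master lies flat in its case, let go and at rest (x of master_centre in the frame of case_rest between -0.028 and 0.028 m and y of master_centre in the frame of case_rest between -0.045 and 0.045 m and z of master_centre in the frame of case_rest between 0.001 and 0.009 m and angle between master_centre's own z axis and vertical below 0.06 rad and contact force between master and the fingers below 0.1 N and linear speed of master below 0.03 m/s), for 0.2 s.
2. the specimen lies flat on the anvil, its narrow middle under the spindle, let go (x of spindle_foot in the frame of specimen_centre between -0.025 and 0.025 m and y of spindle_foot in the frame of specimen_centre between -0.006 and 0.006 m and z of specimen_centre in the frame of anvil_centre between 0.003 and 0.007 m and angle between specimen_centre's own z axis and vertical below 0.06 rad and contact force between specimen and the fingers below 0.1 N), for 0.2 s.
3. the ratchet has slipped with the spindle pressing on the specimen (x of spindle_foot in the frame of specimen_centre between -0.025 and 0.025 m and y of spindle_foot in the frame of specimen_centre between -0.006 and 0.006 m and z of specimen_centre in the frame of anvil_centre between 0.003 and 0.007 m and angle between specimen_centre's own z axis and vertical below 0.06 rad and value of joint ratchet above 0.6 rad and contact force between spindle and specimen above 3 N), for 0.1 s.
At the end, for the whole second after the job is handed in: Specimen flat on the anvil (3.5 deg), spindle axis within 25 mm along and 6 mm across of its middle, gripped with over 1 N; ratchet slipped over 0.6 rad; master flat on its case's bearers (3.5 deg), centre within 28 mm along and 45 mm across of the case's middle; both let go and at rest (all of step 1 and x of spindle_foot in the frame of specimen_centre between -0.025 and 0.025 m and y of spindle_foot in the frame of specimen_centre between -0.006 and 0.006 m and z of specimen_centre in the frame of anvil_centre between 0.003 and 0.007 m and angle between specimen_centre's own z axis and vertical below 0.06 rad and value of joint ratchet above 0.6 rad and contact force between spindle and specimen above 1 N and linear speed of specimen below 0.02 m/s); the robot touches nothing.
It fails at once if the spindle is forced down on a bar with more than 25 N (contact force between spindle and specimen above 25 N or contact force between spindle and master above 25 N).
It fails at once if the master or the specimen is dropped ((linear speed of master above 0.7 m/s and contact force between master and the fingers below 0.1 N) or (linear speed of specimen above 0.7 m/s and contact force between specimen and the fingers below 0.1 N)).
It fails at once if a bystander is moved by more than 30 mm (distance of any of round_bar, coupon, bottle, weight, beaker, jar, spanner from where it was at the start of the episode above 0.03 m).
It also fails if it takes over 72 s, if anything falls off the work surface, if the arm or the gripper's body presses on something with over 40 N, if the wrist force passes 120 N, or if a joint passes its speed limit or range.

## Robot

A 6-joint arm with a two-finger parallel gripper is mounted at the origin on the work surface. World frame = base frame: x ahead of the robot, y to its left, z up, the work surface at z = 0. Lengths are in m, angles in rad, forces in N, time in s.
With the tool pointing down it reaches from about 0.275 to 0.825 m from the base axis. Payload 5.2 kg.
Tool frame: the origin (TCP) lies at the very end of the fingers, on their centre line; the grasp point (between the pads) lies 19 mm behind it (ctrl.pinch_z is the distance from the TCP to the grasp point, in m); z points along the fingers, y is the direction in which the jaws open and shut (so a half turn about z gives the same grasp; the last joint's range is limited). The gripper opens to 93 mm and grips with 3 to 60 N. Pads are 15 mm wide; open, the fingers measure 128 mm over their backs; the gripper's body (75 mm by 188 mm) begins 65 mm behind the grasp point.
Start: joints at [1.031, 0.259, 1.535, -0, 1.348, -0.203], TCP at [0.182, 0.519, 0.219] pointing down, gripper open.
Joint ranges: [-3.14, 3.14], [-0.91, 2.08], [0.19, 2.58], [-1.22, 4.36], [0.22, 2.71], [-3.12, 3.12]. Speed limits (rad/s): [2.57, 2.57, 3.14, 3.14, 3.14, 3.14].

## Interface

Orientations are given as a unit quaternion [w, x, y, z].
In Python, from bench import ctrl gives the robot as it stands.
- The arm moves only by the tool arm_command, never from a script. Its argument "plan" is a list of rows, each a list of 7 numbers: the shift along the world's x, y, z in cm, then the turn, a rotation vector about the world's x, y, z in degrees, then the opening, from -1 (shut) to 1 (fully open). A call has 1 to 20 rows; each row shifts and turns the pose as measured when the row begins; what a row does not reach is not made up. A row lasts 1/10 s, in which the tool goes at most 50 mm and 8.59 degrees, less where a joint would pass 70% of its speed; a pose out of reach is approached as far as the arm can. A call with a gripper value outside its range is refused whole. The fingers move at their own pace and stop on an object; "newtons" is the grip in N (left out, the last holds). Time passes only in rows, so rows that do not move let the fingers close. It gives the time, the measured TCP pose, the force and the opening at its end, in the units of the state.
- ctrl.state(): the state, without advancing time (a new reading comes with each control period).
- ctrl.get_image(name): name is "scene" or "top" or "wrist"; returns a dict with "img" (384x512x3 uint8, red, green, blue), "fx", "fy", "cx", "cy" (pixels), "world_to_cam" (4x4, takes a point from world to camera coordinates). Camera axes: x right, y up, looking along -z (the intrinsics and any distortion apply to the point x, -y, -z); pixel columns grow to the right and rows downward; lengths in m; the calibration is good to about 2 mm. The wrist camera is an equidistant fisheye: a pixel r from the principal point sees the ray r / f radians off the axis. A picture is of the moment at which its call begins. There is no depth.
- ctrl.hand_in(): hands the job in, once; it reports no verdict.
Trained networks look in a picture, given as the dict that the camera call returned (one of the last four; its "shot" number tells which), for a name from the list of things; names that differ only in an ending like _2 or _b are one class to them, and where a whole thing is asked for, a point or a joint stands for the part that bears it (a point fixed in the world has none). Each returns a list of dicts, best first, with "confidence" (0 to 1); they miss things now and then, are a little off and sometimes report something else, mostly with a low value. They report only what shows in the picture. A call takes as long as a camera call.
- ctrl.cut_out(query, picture): "region" (384x512 bool, what is visible of it) and "position" ([row, column] in pixels, amid what is visible of it).
- ctrl.landmark_of(query, picture): "position" ([row, column] in pixels: a listed point, or the origin of a listed thing).
The state is a dict: "clock": time; "joints": joint angles; "joint_vel": joint speeds; "effort": joint torques, N m; "tcp_pos": TCP position; "ee_rot": TCP orientation; "ft_force": force on the tool from outside, world axes, zero at the start; "torque": the same for the moment, N m; "gripper_width": finger opening in m.
Only numpy, scipy, OpenCV 4.12 (cv2) and the standard library are available. Lean on these libraries where they do the work, as an engineer would, in place of code of your own. Each camera call takes 0.05 s, during which the arm holds its last target.

## Working session

There is one attempt and no reset: what is moved stays moved. The work goes in short steps, Python scripts to look and compute and a tool call to move; the robot and the scene stay as the last step left them, time stands still between calls to the robot, and variables do not carry over. Pictures are saved under pics/ and viewed, and the job is handed in when it is done.

Besides the shell and the picture viewer there is one more tool, called after "Call:" by a JSON object that holds its "api" and its "payload". arm_command: Moves the arm, as the interface text tells. Its arguments: {"type":"object","properties":{"plan":{"type":"array"},"newtons":{"type":"number"}},"required":["plan"]}

```bash
mkdir -p pics; ls
cat > h.py <<'E'
import numpy as np, cv2
from bench import ctrl
def ray(p,rc):
    r,c=rc
    W=np.array(p["world_to_cam"]);x=(c-p["cx"])/p["fx"];y=(r-p["cy"])/p["fy"]
    d=np.array([x,-y,-1.0])
    R=W[:3,:3];o=-R.T@W[:3,3]
    return o,R.T@d
def at(p,rc,z):
    o,d=ray(p,rc);return o+d*(z-o[2])/d[2]
def proj(p,X):
    W=np.array(p["world_to_cam"]);v=W[:3,:3]@np.array(X)+W[:3,3]
    return np.array([p["cy"]-p["fy"]*v[1]/-v[2],p["cx"]+p["fx"]*v[0]/-v[2]])
def save(p,n): cv2.imwrite("pics/"+n,p["img"][:,:,::-1])
E
python3 - <<'E'
from h import *
print(ctrl.state())
Z=dict(mic=0,anvil_centre=.045,ratchet_grip=.206,master_centre=.05,case_rest=.016,tray=0,specimen_centre=.018,round_bar=.013,coupon=.013,bottle=0,weight=0,beaker=0,jar=0,spanner=0)
for n in ["scene","top"]:
    p=ctrl.get_image(n);save(p,n+"0.png");print(n,{k:v for k,v in p.items() if k!="img"})
    for q,z in Z.items():
        L=ctrl.landmark_of(q,p)[:2]
        for l in L: print(q,np.round(l["position"]),round(l["confidence"],2),np.round(at(p,l["position"],z),3))
E
```

```text
pics
{'clock': 0.0, 'joints': array([ 1.03119480e+00,  2.59338526e-01,  1.53608992e+00, -5.88634035e-06,
        1.34798219e+00, -2.02805728e-01]), 'joint_vel': array([-0.00114742, -0.00036195, -0.00125887,  0.00098098,  0.00053345,
       -0.0010188 ]), 'effort': array([ 1.75471912e-03, -4.37306499e+01, -2.84005058e+01,  7.18943984e-02,
        4.14121128e-02, -1.40782358e-04]), 'tcp_pos': array([0.18145134, 0.51862683, 0.21781737]), 'ee_rot': array([-3.27050659e-04,  1.67602412e-01,  9.85854252e-01, -8.48122010e-04]), 'ft_force': array([0.11021157, 0.65155638, 0.03952017]), 'torque': array([-0.01476548,  0.0056951 , -0.04229851]), 'gripper_width': 0.09306256338225077}
scene {'fx': 374.7436150741479, 'fy': 374.7436150741479, 'cx': 249.85762720077693, 'cy': 194.8767251488401, 'world_to_cam': array([[ 0.67558417,  0.73713002,  0.01501191, -0.39355247],
       [-0.59949326,  0.53735908,  0.59317203,  0.25768335],
       [ 0.42917812, -0.40973718,  0.80493577, -1.41241029],
       [ 0.        ,  0.        ,  0.        ,  1.        ]]), 'shot': 1}
mic [214. 231.] 0.55 [ 0.515 -0.019 -0. 
[... 1553 characters left out ...]
rest [231. 130.] 0.88 [0.497 0.35  0.016]
case_rest [225. 261.] 0.71 [ 0.518 -0.02   0.016]
tray [229. 379.] 0.7 [ 0.515 -0.361  0.   ]
specimen_centre [230. 379.] 0.9 [ 0.51  -0.356  0.018]
round_bar [233. 405.] 0.63 [ 0.502 -0.43   0.013]
coupon [224. 354.] 0.63 [ 0.527 -0.286  0.013]
bottle [236. 309.] 0.87 [ 0.491 -0.159  0.   ]
bottle [218. 262.] 0.44 [ 0.54  -0.023  0.   ]
weight [232. 212.] 0.46 [0.497 0.118 0.   ]
weight [232. 376.] 0.28 [ 0.506 -0.354  0.   ]
beaker [152. 319.] 0.65 [ 0.741 -0.193  0.   ]
jar [152. 210.] 0.64 [0.736 0.133 0.   ]
jar [222. 352.] 0.24 [ 0.533 -0.285  0.   ]
spanner [230. 380.] 0.67 [ 0.513 -0.364  0.   ]
spanner [264. 262.] 0.59 [ 0.411 -0.024  0.   ]
```

Run:
```python
import cv2
for n in ["scene0","top0"]:
    a=cv2.imread(f"pics/{n}.png")
    if n=="top0": a=a[120:320,70:460]
    else: a=a[100:350,60:390]
    a=cv2.resize(a,None,fx=2,fy=2,interpolation=cv2.INTER_CUBIC);cv2.imwrite(f"pics/{n}z.png",a)
```

```text
(no output)
```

View pics/scene0z.png

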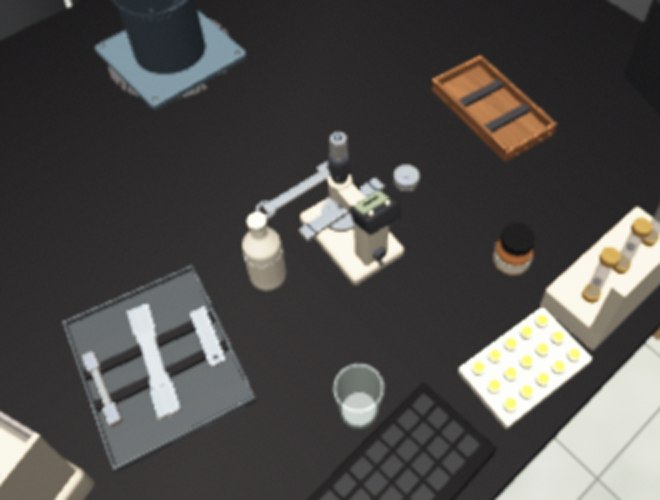

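View pics/top0z.png

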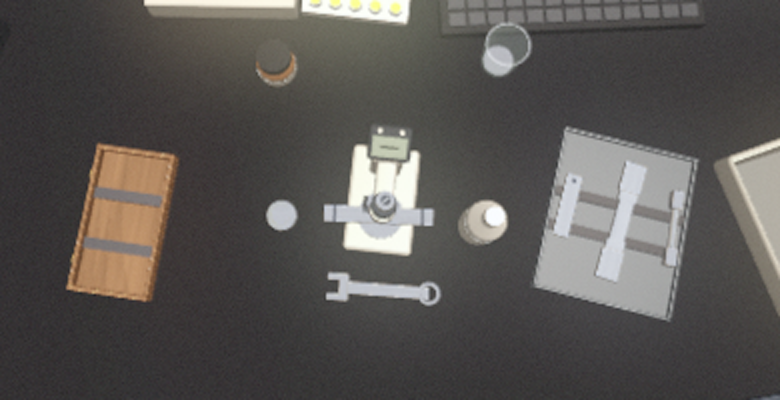

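The top view shows the micrometer with its throat towards the robot and the master along y. The bottle is on the right (-y) and the weight on the left (+y). The case is at the left of the picture and the tray at the right. Next I'll measure the poses from the masks.

```bash
cat >> h.py <<'E'
def rect(p,q,z,k=0):
    L=ctrl.cut_out(q,p)
    if not L: return None
    m=L[k]["region"].astype(np.uint8)
    rc=np.argwhere(m)
    X=np.array([at(p,x,z)[:2] for x in rc])
    (c,s,a)=cv2.minAreaRect((X*1000).astype(np.float32))
    # PCA
    mu=X.mean(0);u,sv,vt=np.linalg.svd(X-mu,full_matrices=False);pa=np.degrees(np.arctan2(vt[0,1],vt[0,0]))
    return dict(conf=round(L[k]["confidence"],2),n=len(rc),c=np.round(c,1),size=np.round(s,1),ang=round(a,1),mean=np.round(mu*1000,1),pca=round(pa,1))
E
python3 - <<'E'
from h import *
for n in ["top","scene"]:
    p=ctrl.get_image(n)
    for q,z in dict(master=.055,case_rest=.026,tray=.014,specimen=.023,coupon=.017,round_bar=.02,ratchet=.21,bottle=.1,weight=.015,spanner=.004).items():
        print(n,q,rect(p,q,z))
E
```

```text
top master {'conf': 0.57, 'n': 335, 'c': array([507.8, -12.6]), 'size': array([145.2,  22.7]), 'ang': 88.7, 'mean': array([507.6, -12.2]), 'pca': np.float64(-91.6)}
top case_rest {'conf': 0.91, 'n': 3109, 'c': array([496.5, 342. ]), 'size': array([119.9, 205.1]), 'ang': 83.0, 'mean': array([494.7, 342.2]), 'pca': np.float64(173.0)}
top tray {'conf': 0.96, 'n': 4556, 'c': array([ 507.6, -351.6]), 'size': array([197.7, 235.8]), 'ang': 76.7, 'mean': array([ 503.9, -351.2]), 'pca': np.float64(167.7)}
top specimen {'conf': 0.8, 'n': 623, 'c': array([ 507. , -356.7]), 'size': array([ 35.4, 171.6]), 'ang': 71.9, 'mean': array([ 505.5, -355.2]), 'pca': np.float64(162.5)}
top coupon {'conf': 0.57, 'n': 234, 'c': array([ 530.2, -282.6]), 'size': array([22.6, 87. ]), 'ang': 74.0, 'mean': array([ 530.3, -282.9]), 'pca': np.float64(164.7)}
top round_bar {'conf': 0.79, 'n': 221, 'c': array([ 498.8, -429.2]), 'size': array([ 22.4, 107.6]), 'ang': 80.0, 'mean': array([ 499., -430.]), 'pca': np.float64(170.3)}
top ratchet {'conf': 0.43, 'n': 90, 'c': array([508.3, -15.2]), 'size': array([23.5, 21. ])
[... 1253 characters left out ...]
]), 'pca': np.float64(-10.2)}
scene ratchet {'conf': 0.67, 'n': 216, 'c': array([598.2, -85.2]), 'size': array([124.7,  22.3]), 'ang': 89.0, 'mean': array([597. , -96.9]), 'pca': np.float64(-90.5)}
scene bottle {'conf': 0.9, 'n': 586, 'c': array([ 517.2, -164.9]), 'size': array([ 51.9, 128.8]), 'ang': 61.6, 'mean': array([ 522.3, -168.1]), 'pca': np.float64(-27.8)}
scene weight {'conf': 0.64, 'n': 137, 'c': array([512.5, 117.9]), 'size': array([39.3, 50.2]), 'ang': 45.8, 'mean': array([514. , 117.8]), 'pca': np.float64(-50.6)}
scene spanner {'conf': 0.48, 'n': 226, 'c': array([407.6, -26.7]), 'size': array([131.1,  28.4]), 'ang': 88.9, 'mean': array([408.6, -27.7]), 'pca': np.float64(-91.4)}
```

Call:
{"api": "arm_command", "payload": {"plan": [[2.5, -3.3, 0, 0, 0, -8, 0.1], [2.5, -3.3, 0, 0, 0, -8, 0.1], [2.5, -3.3, 0, 0, 0, -8, 0.1], [2.5, -3.3, 0, 0, 0, -8, 0.1], [2.5, -3.3, 0, 0, 0, -8, 0.1], [2.5, -3.3, 0, 0, 0, -8, 0.1], [2.5, -3.3, 0, 0, 0, -8, 0.1], [2.5, -3.3, 0, 0, 0, -8, 0.1], [2.5, -3.3, 0, 0, 0, -8, 0.1], [2.5, -3.3, -1, -7.5, 0, 0, 0.1], [2.5, -3.3, -1, -7.5, 0, 0, 0.1], [2.5, -3.3, -1, -7.5, 0, 0, 0.1], [2.5, -3.3, -1, -7.5, 0, 0, 0.1], [0, 0, 0, 0, 0, 0, 0.1]], "newtons": 50}}

```text
clock: 4.0
tcp_pos: [0.5188, 0.071, 0.1807]
ee_rot: [0.2, 0.707, 0.655, -0.178]
ft_force: [-1.1, 0.0, -1.2]
gripper_width: 0.051
```

```bash
cat >> h.py <<'E'
from scipy.spatial.transform import Rotation as Ro
def tool():
    s=ctrl.state();q=s["ee_rot"];R=Ro.from_quat([q[1],q[2],q[3],q[0]]).as_matrix()
    print("t",round(s["clock"],2),"tcp",np.round(s["tcp_pos"],4),"jaw yaw",round(np.degrees(np.arctan2(R[1,1],R[0,1])),2),"jaw",np.round(R[:,1],3),"z",np.round(R[:,2],3),"F",np.round(s["ft_force"],1),"T",np.round(s["torque"],2),"w",round(s["gripper_width"],4),"j",np.round(s["joints"],2))
    return s,R
E
python3 - <<'E'
from h import *
tool()
p=ctrl.get_image("wrist");save(p,"w1.png");print(p["fx"],p["cx"],p["cy"],np.round(p["world_to_cam"],3))
E
```

```text
t 4.0 tcp [0.5188 0.071  0.1807] jaw yaw -3.55 jaw [ 0.997 -0.062  0.049] z [ 0.01  -0.515 -0.857] F [-1.1  0.  -1.2] T [0.27 0.1  0.01] w 0.051 j [ 0.27  0.38  1.59 -0.54  1.35  0.52]
297.3186396354542 255.4510842277936 190.26686910577453 [[ 0.997 -0.063  0.048 -0.521]
 [ 0.078  0.692 -0.718  0.015]
 [ 0.012  0.719  0.695 -0.362]
 [ 0.     0.     0.     1.   ]]
```

View pics/w1.png

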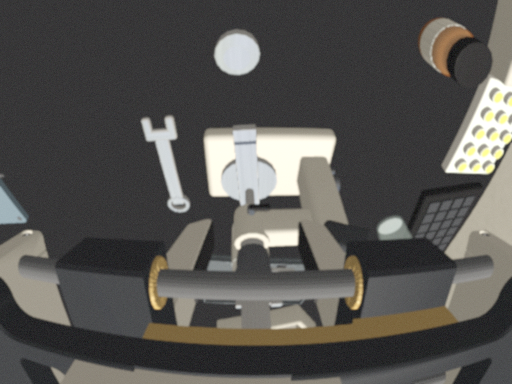

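The wrist view shows the master's left end at about (245,128), running down into the throat to about (248,200). The weight is at (237,52). I'll measure the bar's axis in this view.

```bash
cat >> h.py <<'E'
def wray(p,rc):
    r,c=rc;u=(c-p["cx"])/p["fx"];v=(r-p["cy"])/p["fy"];t=np.hypot(u,v)
    s=np.sinc(t/np.pi)
    d=np.array([u*s,-v*s,-np.cos(t)])
    W=np.array(p["world_to_cam"]);R=W[:3,:3];return -R.T@W[:3,3],R.T@d
def wat(p,rc,z):
    o,d=wray(p,rc);return o+d*(z-o[2])/d[2]
E
python3 - <<'E'
from h import *
p=ctrl.get_image("wrist")
L=ctrl.cut_out("master",p)
for l in L[:2]:
    m=l["region"].astype(np.uint8);rc=np.argwhere(m);print(l["confidence"],len(rc),rc.min(0),rc.max(0))
    X=np.array([wat(p,x,.055)[:2] for x in rc])*1000
    print(cv2.minAreaRect(X.astype(np.float32)),X.max(0),X.min(0))
    sel=X[X[:,1]>25]
    for y in range(24,70,6):
        s=X[abs(X[:,1]-y)<3]
        if len(s): print(y,s[:,0].min().round(1),s[:,0].max().round(1))
a=cv2.resize(p["img"][100:270,180:350,::-1],None,fx=4,fy=4,interpolation=cv2.INTER_CUBIC)[:600];cv2.imwrite("pics/w1z.png",a)
E
```

```text
0.86 1590 [125 233] [205 259]
((512.1321411132812, 9.789741516113281), (111.38711547851562, 23.067819595336914), 88.59420776367188) [524.18005948  65.61200075] [499.46074996 -45.70356715]
24 501.1 524.0
30 501.8 524.1
36 501.4 523.5
42 501.5 523.2
48 501.7 523.5
54 501.7 523.9
60 502.1 524.2
66 502.7 523.5
```

View pics/w1z.png

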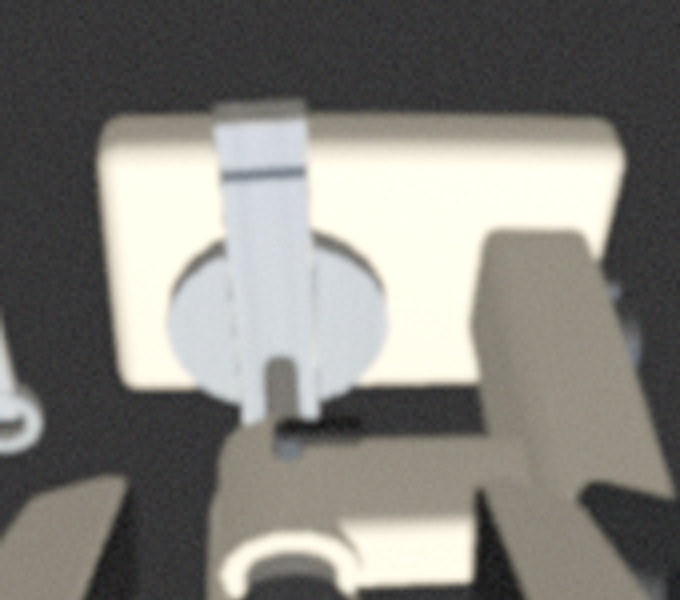

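```bash
cat >> h.py <<'E'
def need(tcp,jawyaw,z):
    """shift cm and rotvec deg to target; z = tool z dir, jaw = horizontal at jawyaw (orthogonalised)"""
    s,R=tool();z=np.array(z,float);z/=np.linalg.norm(z)
    y=np.array([np.cos(np.radians(jawyaw)),np.sin(np.radians(jawyaw)),0]);y-=z*(y@z);y/=np.linalg.norm(y)
    T=np.stack([np.cross(y,z),y,z],1)
    rv=np.degrees(Ro.from_matrix(T@R.T).as_rotvec())
    print("shift cm",np.round((np.array(tcp)-s["tcp_pos"])*100,2),"rot",np.round(rv,1))
E
python3 - <<'E'
from h import *
z=np.array([.012,-.5,-.866])
g=np.array([.512,.039,.050])+.011*z
need(g-.1*z,-1.4,z)
need(g,-1.4,z)
E
```

```text
t 4.15 tcp [0.5177 0.0731 0.1843] jaw yaw -3.57 jaw [ 0.997 -0.062  0.054] z [ 0.015 -0.509 -0.861] F [-1.1  0.3  0.1] T [ 0.19  0.1  -0.01] w 0.0511 j [ 0.28  0.37  1.6  -0.53  1.35  0.52]
shift cm [-0.68  1.04 -5.72] rot [0.6 1.9 2.9]
t 4.15 tcp [0.5177 0.0731 0.1843] jaw yaw -3.57 jaw [ 0.997 -0.062  0.054] z [ 0.015 -0.509 -0.861] F [-1.1  0.3  0.1] T [ 0.19  0.1  -0.01] w 0.0511 j [ 0.28  0.37  1.6  -0.53  1.35  0.52]
shift cm [ -0.56  -3.96 -14.38] rot [0.6 1.9 2.9]
```

Call:
{"api": "arm_command", "payload": {"plan": [[-0.3, 0.5, -2, 0.3, 1.0, 1.5, 0.1], [-0.3, 0.5, -2, 0.3, 0.9, 1.4, 0.1], [0, 0, -1.7, 0, 0, 0, 0.1], [0, 0, 0, 0, 0, 0, 0.1], [0, 0, 0, 0, 0, 0, 0.1]]}}

```text
clock: 4.65
tcp_pos: [0.5113, 0.0871, 0.1342]
ee_rot: [0.189, 0.691, 0.678, -0.168]
ft_force: [0.0, 0.2, 1.2]
gripper_width: 0.0507
```

Run:
```python
from h import *
z=np.array([.012,-.5,-.866])
g=np.array([.512,.039,.050])+.011*z
need(g,-1.4,z)
```

```text
t 4.65 tcp [0.5113 0.0871 0.1342] jaw yaw -0.59 jaw [ 0.999 -0.01   0.033] z [ 0.024 -0.489 -0.872] F [0.  0.2 1.2] T [0.18 0.09 0.04] w 0.0507 j [ 0.29  0.41  1.66 -0.52  1.25  0.52]
shift cm [ 0.08 -5.36 -9.37] rot [-0.8  0.7 -0.1]
```

Call:
{"api": "arm_command", "payload": {"plan": [[0, -1.3, -2.3, -0.4, 0.4, 0, 0.1], [0, -1.3, -2.3, -0.4, 0.4, 0, 0.1], [0, -1.1, -1.9, 0, 0, 0, 0.1], [0, -0.9, -1.4, 0, 0, 0, 0.1], [0, 0, 0, 0, 0, 0, 0.1], [0, 0, 0, 0, 0, 0, 0.1]]}}

```text
clock: 5.25
tcp_pos: [0.5167, 0.0425, 0.0647]
ee_rot: [0.193, 0.69, 0.677, -0.168]
ft_force: [0.3, 0.5, -0.1]
gripper_width: 0.0512
```

Run:
```python
from h import *
z=np.array([.012,-.5,-.866])
g=np.array([.512,.039,.050])+.011*z
need(g,-1.4,z)
p=ctrl.get_image("wrist");save(p,"w2.png")
```

```text
t 5.25 tcp [0.5167 0.0425 0.0647] jaw yaw -0.55 jaw [ 0.999 -0.01   0.039] z [ 0.029 -0.495 -0.868] F [ 0.3  0.5 -0.1] T [ 0.17  0.05 -0.  ] w 0.0512 j [ 0.22  0.48  1.76 -0.59  1.07  0.57]
shift cm [-0.46 -0.9  -2.42] rot [-0.3  1.  -0.2]
```

View pics/w2.png

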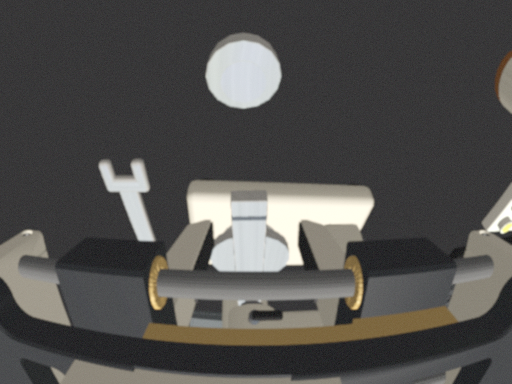

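The bar's end is at (249,195) and the fingers straddle it, with their inner edges at about columns 212 and 300. That agrees with a small shift to -x.

Call:
{"api": "arm_command", "payload": {"plan": [[-0.4, -0.3, -1.0, 0, 1, 0, 0.1], [-0.2, -0.4, -0.9, 0, 0.5, 0, 0.1], [-0.1, -0.2, -0.5, 0, 0, 0, 0.1], [0, 0, 0, 0, 0, 0, 0.1]]}}

```text
clock: 5.7
tcp_pos: [0.5111, 0.0345, 0.0416]
ee_rot: [0.185, 0.688, 0.679, -0.176]
ft_force: [0.9, -0.8, 0.2]
gripper_width: 0.0513
```

Run:
```python
from h import *
z=np.array([.012,-.5,-.866])
g=np.array([.512,.039,.050])+.011*z
need(g,-1.4,z)
```

```text
t 5.7 tcp [0.5111 0.0345 0.0416] jaw yaw -0.46 jaw [ 1.    -0.008  0.016] z [ 0.01  -0.494 -0.87 ] F [ 0.9 -0.8  0.2] T [0.16 0.09 0.01] w 0.0513 j [ 0.2   0.51  1.79 -0.6   1.04  0.57]
shift cm [ 0.11 -0.1  -0.12] rot [-0.4 -0.3 -0.3]
```

Close.

Call:
{"api": "arm_command", "payload": {"plan": [[0.1, 0, -0.1, 0, 0, -0.5, -0.3], [0, 0, 0, 0, 0, 0, -1], [0, 0, 0, 0, 0, 0, -1], [0, 0, 0, 0, 0, 0, -1], [0, 0, 0, 0, 0, 0, -1], [0, 0, 0, 0, 0, 0, -1]], "newtons": 55}}

```text
clock: 6.3
tcp_pos: [0.5123, 0.0346, 0.0405]
ee_rot: [0.184, 0.691, 0.676, -0.177]
ft_force: [0.2, -0.9, -0.7]
gripper_width: 0.0217
```

Run:
```python
from h import *
tool()
p=ctrl.get_image("wrist");save(p,"w3.png")
```

```text
t 6.3 tcp [0.5123 0.0346 0.0405] jaw yaw -1.0 jaw [ 1.    -0.017  0.016] z [ 0.005 -0.494 -0.87 ] F [ 0.2 -0.9 -0.7] T [0.25 0.08 0.03] w 0.0217 j [ 0.2   0.52  1.78 -0.6   1.04  0.58]
```

View pics/w3.png

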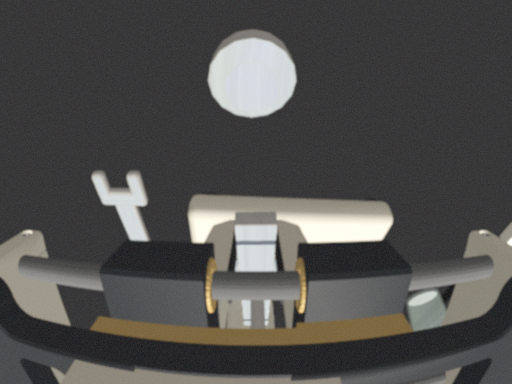

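Call:
{"api": "arm_command", "payload": {"plan": [[0, 0, 0.2, 0, 0, 0, -1], [0, 0, 0, 0, 0, 0, -1], [-0.5, 0, 0, 0, 0, 0, -1], [-1.0, 0, 0, 0, 0, 0, -1], [-1.5, 0, 0, 0, 0, 0, -1], [0, 0, 0, 0, 0, 0, -1]]}}

```text
clock: 6.95
tcp_pos: [0.4786, 0.035, 0.0414]
ee_rot: [0.183, 0.691, 0.676, -0.177]
ft_force: [-0.8, -0.1, -2.6]
gripper_width: 0.0213
```

Run:
```python
from h import *
tool()
p=ctrl.get_image("wrist");save(p,"w4.png")
```

```text
t 6.95 tcp [0.4786 0.035  0.0414] jaw yaw -1.07 jaw [ 1.    -0.019  0.014] z [ 0.003 -0.493 -0.87 ] F [-0.8 -0.1 -2.6] T [ 0.55  0.06 -0.01] w 0.0213 j [ 0.21  0.47  1.85 -0.6   1.02  0.61]
```

View pics/w4.png

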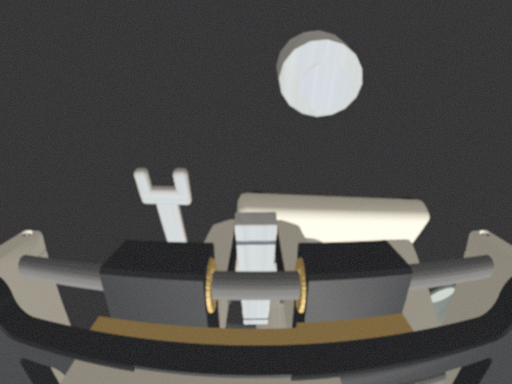

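The bar is still held and moves with the gripper. The wrist force has changed by about 2.5 N, so it carries the whole bar. I'll take it out and up.

Call:
{"api": "arm_command", "payload": {"plan": [[-2.5, 0, 0.1, 0, 0, 0, -1], [-2.5, 0, 0.1, 0, 0, 0, -1], [-1.5, 0, 1.5, 0, 0, 0, -1], [0, 0, 2.5, 0, 0, 0, -1], [0, 0, 2.5, 0, 0, 0, -1], [0, 0, 2.5, 0, 0, 0, -1], [0, 0, 1.5, 0, 0, 0, -1], [0, 0, 0, 0, 0, 0, -1]]}}

```text
clock: 7.8
tcp_pos: [0.4159, 0.0357, 0.1531]
ee_rot: [0.185, 0.691, 0.677, -0.174]
ft_force: [-0.3, 0.4, -2.1]
gripper_width: 0.0215
```

Run:
```python
from h import *
tool()
p=ctrl.get_image("scene");save(p,"s5.png")
for q in["master"]:
    m=ctrl.cut_out(q,p)[0];print(m["confidence"],m["position"])
a=cv2.resize(p["img"][100:350,120:390,::-1],None,fx=2.2,fy=2.2,interpolation=cv2.INTER_CUBIC);cv2.imwrite("pics/s5z.png",a)
```

```text
t 7.8 tcp [0.4159 0.0357 0.1531] jaw yaw -0.92 jaw [ 1.    -0.016  0.02 ] z [ 0.01  -0.49  -0.871] F [-0.3  0.4 -2.1] T [0.52 0.03 0.04] w 0.0215 j [ 0.24  0.22  1.89 -0.54  1.21  0.5 ]
0.7 [178.6, 227.8]
```

View pics/s5z.png

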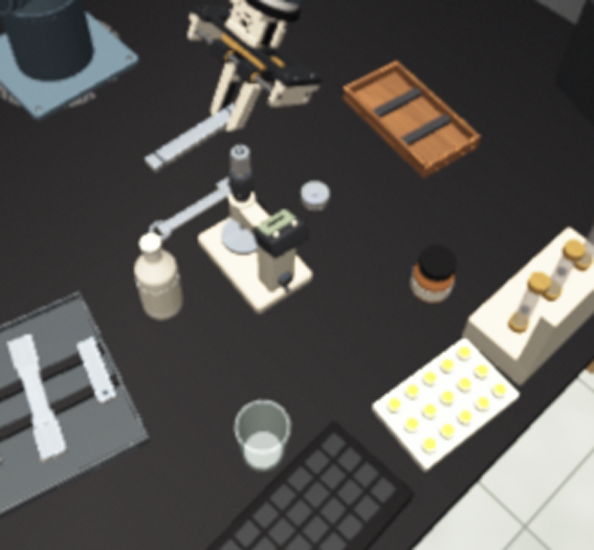

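Run:
```python
from h import *
p=ctrl.get_image("scene")
for dz in (0,-.005,-.01,-.02): print(dz,[np.round(proj(p,[.4155+dx,-.086,.1626+.005+dz]),1) for dx in(-.011,.011)])
a=p["img"][150:190,170:250,::-1];a=cv2.resize(a,None,fx=9,fy=9,interpolation=cv2.INTER_CUBIC);cv2.imwrite("pics/s5y.png",a)
```

```text
0 [array([170.9, 186.3]), array([175.3, 191. ])]
-0.005 [array([172. , 186.5]), array([176.5, 191.2])]
-0.01 [array([173.1, 186.8]), array([177.6, 191.4])]
-0.02 [array([175.3, 187.2]), array([179.8, 191.8])]
```

View pics/s5y.png

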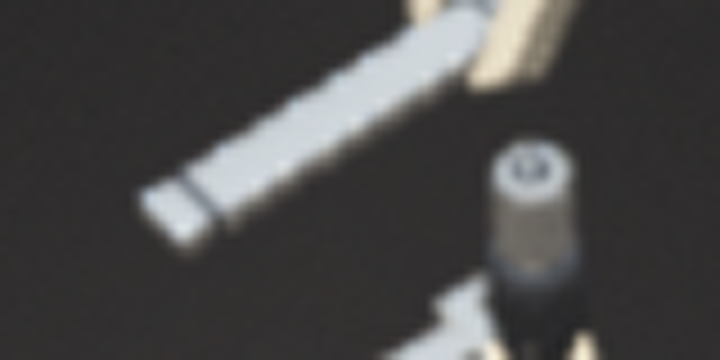

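The bar hangs level to about 1°: the seen end corner (171,185) is within a pixel of the predicted one. On to the case.

Call:
{"api": "arm_command", "payload": {"plan": [[0, 2, 0, 0, 0, 0, -1], [0, 4, 0, 0, 0, 0, -1], [0, 4, 0, 0, 0, 0, -1], [0, 4, 0, 0, 0, 0, -1], [0.2, 1.6, 0, 0, 0, 5, -1], [0.2, 1.6, 0, 0, 0, 7.7, -1], [0.2, 1.6, 0, 0, 0, 7.7, -1], [0.2, 1.6, 0, 0, 0, 7.7, -1], [0.2, 1.6, 0, 0, 0, 7.7, -1], [0.2, 1.6, 0, 0, 0, 7.7, -1], [0.2, 1.6, 0, 0, 0, 7.7, -1], [0.2, 1.6, 0, 0, 0, 7.7, -1], [0.2, 1.6, 0, 0, 0, 7.7, -1], [0.2, 1.6, 0, 0, 0, 7.7, -1], [0.2, 1.6, 0, 0, 0, 5, -1], [0, 0, 0, 0, 0, 0, -1], [0, 0, 0, 0, 0, 0, -1]]}}

```text
clock: 9.65
tcp_pos: [0.4238, 0.3555, 0.1211]
ee_rot: [0.25, 0.069, 0.965, -0.034]
ft_force: [-0.3, 0.3, -2.5]
gripper_width: 0.0215
```

Run:
```python
from h import *
need([.4378,.3501,.09],83,[.4865,-.06,-.871])
p=ctrl.get_image("wrist");save(p,"w6.png")
```

```text
t 9.65 tcp [0.4238 0.3555 0.1211] jaw yaw 81.38 jaw [ 0.15   0.988 -0.032] z [ 0.477 -0.101 -0.873] F [-0.3  0.3 -2.5] T [0.15 0.57 0.01] w 0.0215 j [ 0.77  0.26  1.93 -0.63  0.75 -0.24]
shift cm [ 1.4  -0.54 -3.11] rot [ 1.8 -0.5  1.6]
```

View pics/w6.png

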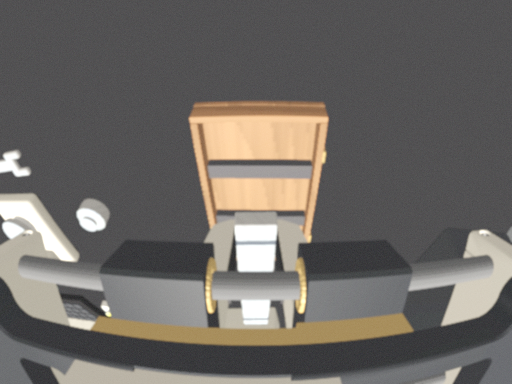

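Run:
```python
from h import *
p=ctrl.get_image("wrist")
for rc in [(104,193),(104,326),(122,191),(121,327)]:
    print(rc,np.round(wat(p,rc,.026),4))
for s in(-1,1): print(np.round(np.array([.496,.343])-.103*np.array([.9925,-.122])+s*.056*np.array([.122,.9925]),4))
for q in["case_rest"]:
    L=ctrl.cut_out(q,p)[0];rc=np.argwhere(L["region"])
    X=np.array([wat(p,x,.026)[:2] for x in rc]);print(L["confidence"],cv2.minAreaRect((X*1000).astype(np.float32)))
```

```text
(104, 193) [0.3799 0.3085 0.026 ]
(104, 326) [0.3935 0.4115 0.026 ]
(122, 191) [0.3958 0.3024 0.026 ]
(121, 327) [0.4092 0.412  0.026 ]
[0.3869 0.3   ]
[0.4006 0.4111]
0.66 ((473.12152099609375, 348.2312316894531), (114.07190704345703, 177.9481964111328), 82.76084899902344)
```

Call:
{"api": "arm_command", "payload": {"plan": [[0.7, -0.3, -1.5, 0.9, -0.3, 0.8, -1], [0.7, -0.3, -1.5, 0.9, -0.2, 0.8, -1], [0, 0, -1.5, 0, 0, 0, -1], [0, 0, -1.5, 0, 0, 0, -1], [0, 0, 0, 0, 0, 0, -1]]}}

```text
clock: 10.3
tcp_pos: [0.4404, 0.3492, 0.0608]
ee_rot: [0.255, 0.062, 0.965, -0.014]
ft_force: [-0.7, -0.1, -2.9]
gripper_width: 0.0216
```

Run:
```python
from h import *
need([.4378,.3501,.0115],83,[.4865,-.06,-.871])
p=ctrl.get_image("scene");a=cv2.resize(p["img"][100:190,240:360,::-1],None,fx=6,fy=6,interpolation=cv2.INTER_CUBIC);cv2.imwrite("pics/s7z.png",a)
```

```text
t 10.3 tcp [0.4404 0.3492 0.0608] jaw yaw 82.73 jaw [0.127 0.992 0.004] z [ 0.49  -0.059 -0.87 ] F [-0.7 -0.1 -2.9] T [ 0.1   0.61 -0.08] w 0.0216 j [ 0.71  0.35  2.01 -0.77  0.55 -0.11]
shift cm [-0.26  0.09 -4.93] rot [-0.2  0.2  0.3]
```

View pics/s7z.png

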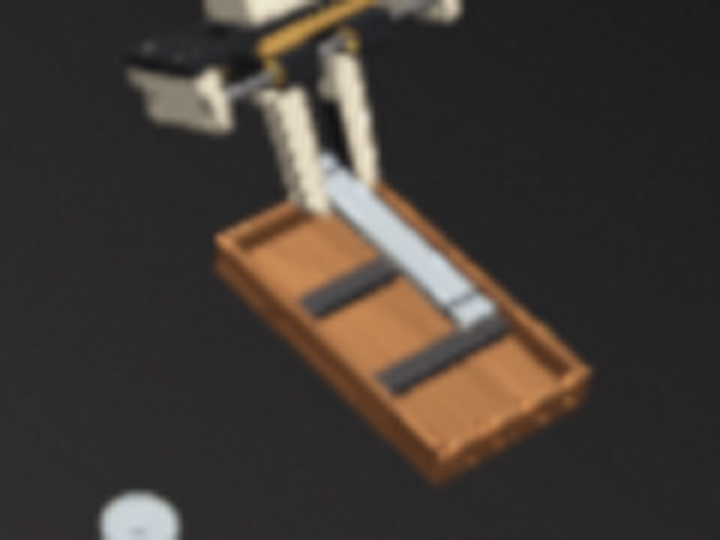

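The bar is over the case, lined up with it. I'll lower it slowly.

Call:
{"api": "arm_command", "payload": {"plan": [[-0.2, 0, -1.3, 0, 0, 0, -1], [-0.2, 0, -1.2, 0, 0, 0, -1], [-0.1, 0, -0.8, 0, 0, 0, -1], [-0.1, 0, -0.5, 0, 0, 0, -1], [0, 0, 0, 0, 0, 0, -1]]}}

```text
clock: 10.85
tcp_pos: [0.4384, 0.3523, 0.028]
ee_rot: [0.259, 0.063, 0.964, -0.011]
ft_force: [-0.4, 0.2, -2.3]
gripper_width: 0.0215
```

Run:
```python
from h import *
need([.4378,.3501,.0115],83,[.4865,-.06,-.871])
```

```text
t 10.85 tcp [0.4384 0.3523 0.028 ] jaw yaw 82.67 jaw [0.128 0.992 0.011] z [ 0.497 -0.054 -0.866] F [-0.4  0.2 -2.3] T [0.07 0.59 0.03] w 0.0215 j [ 0.72  0.41  2.04 -0.9   0.49  0.05]
shift cm [-0.06 -0.22 -1.65] rot [-0.6  0.7  0.3]
```

Call:
{"api": "arm_command", "payload": {"plan": [[0, -0.1, -0.7, -0.5, 0.3, 0, -1], [0, -0.1, -0.5, 0, 0, 0, -1], [0, 0, -0.2, 0, 0, 0, -1], [0, 0, -0.1, 0, 0, 0, -1], [0, 0, 0, 0, 0, 0, -1]]}}

```text
clock: 11.35
tcp_pos: [0.4399, 0.3513, 0.0139]
ee_rot: [0.258, 0.062, 0.964, -0.015]
ft_force: [-0.8, 0.1, -3.3]
gripper_width: 0.0215
```

Run:
```python
from h import *
need([.4378,.3501,.0115],83,[.4865,-.06,-.871])
```

```text
t 11.35 tcp [0.4399 0.3513 0.0139] jaw yaw 82.67 jaw [0.128 0.992 0.003] z [ 0.495 -0.061 -0.867] F [-0.8  0.1 -3.3] T [ 0.13  0.62 -0.02] w 0.0215 j [ 0.72  0.44  2.04 -0.95  0.48  0.09]
shift cm [-0.21 -0.12 -0.24] rot [-0.1  0.6  0.3]
```

Call:
{"api": "arm_command", "payload": {"plan": [[0, 0, -0.1, 0, 0.3, 0, -1], [0, 0, -0.1, 0, 0, 0, -1], [0, 0, 0, 0, 0, 0, -1]]}}

```text
clock: 11.65
tcp_pos: [0.4401, 0.3515, 0.0121]
ee_rot: [0.255, 0.062, 0.965, -0.015]
ft_force: [0.8, -0.6, -2.2]
gripper_width: 0.0212
```

Run:
```python
from h import *
tool()
p=ctrl.get_image("scene");a=cv2.resize(p["img"][100:190,240:360,::-1],None,fx=6,fy=6,interpolation=cv2.INTER_CUBIC);cv2.imwrite("pics/s8z.png",a)
```

```text
t 11.65 tcp [0.4401 0.3515 0.0121] jaw yaw 82.67 jaw [0.128 0.992 0.003] z [ 0.49  -0.06  -0.869] F [ 0.8 -0.6 -2.2] T [ 0.09  0.53 -0.04] w 0.0212 j [ 0.72  0.44  2.04 -0.94  0.47  0.08]
```

View pics/s8z.png

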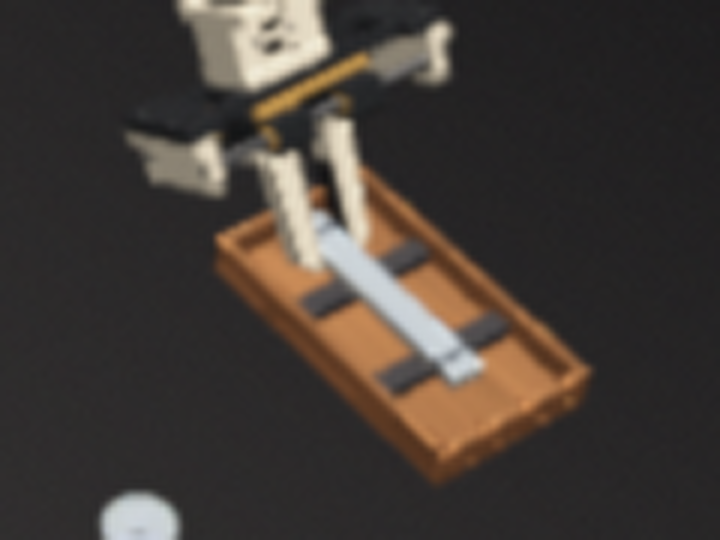

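Call:
{"api": "arm_command", "payload": {"plan": [[0, 0, -0.1, 0, 0, 0, -1], [0, 0, 0, 0, 0, 0, -1], [0, 0, 0, 0, 0, 0, -1]]}}

```text
clock: 12.0
tcp_pos: [0.4403, 0.3515, 0.0117]
ee_rot: [0.256, 0.062, 0.965, -0.015]
ft_force: [-0.6, -0.1, -0.9]
gripper_width: 0.0214
```

Run:
```python
from h import *
tool()
```

```text
t 12.0 tcp [0.4403 0.3515 0.0117] jaw yaw 82.67 jaw [0.128 0.992 0.003] z [ 0.491 -0.06  -0.869] F [-0.6 -0.1 -0.9] T [ 0.11  0.52 -0.04] w 0.0214 j [ 0.72  0.44  2.04 -0.94  0.47  0.09]
```

Call:
{"api": "arm_command", "payload": {"plan": [[0, 0, -0.05, 0, 0, 0, -1], [0, 0, 0, 0, 0, 0, -0.45], [0, 0, 0, 0, 0, 0, -0.3], [0, 0, 0, 0, 0, 0, -0.2], [0, 0, 0, 0, 0, 0, -0.2], [0, 0, 0, 0, 0, 0, -0.2]]}}

```text
clock: 12.6
tcp_pos: [0.4415, 0.3525, 0.0123]
ee_rot: [0.257, 0.062, 0.964, -0.014]
ft_force: [-0.4, -0.2, -1.0]
gripper_width: 0.0374
```

Run:
```python
from h import *
tool()
```

```text
t 12.6 tcp [0.4415 0.3525 0.0123] jaw yaw 82.72 jaw [0.127 0.992 0.005] z [ 0.493 -0.058 -0.868] F [-0.4 -0.2 -1. ] T [0.   0.27 0.02] w 0.0374 j [ 0.72  0.44  2.04 -0.94  0.47  0.09]
```

Call:
{"api": "arm_command", "payload": {"plan": [[-0.3, 0.05, 0.6, 0, 0, 0, -0.2], [-0.7, 0.1, 1.3, 0, 0, 0, -0.2], [-1, 0.1, 1.8, 0, 0, 0, -0.2], [-1, 0.1, 1.8, 0, 0, 0, -0.1], [-1, 0, 2.5, 0, 0, 0, 0.1], [0, 0, 3, 0, 0, 0, 0.1], [0, 0, 3, 0, 0, 0, 0.1]]}}

```text
clock: 13.3
tcp_pos: [0.3952, 0.3535, 0.1533]
ee_rot: [0.252, 0.061, 0.966, -0.017]
ft_force: [1.8, 0.6, -0.0]
gripper_width: 0.0508
```

Run:
```python
from h import *
tool()
p=ctrl.get_image("top");save(p,"t9.png");print(rect(p,"master",.026));print(rect(p,"case_rest",.026))
a=cv2.resize(p["img"][150:300,60:260,::-1],None,fx=4,fy=4,interpolation=cv2.INTER_CUBIC);cv2.imwrite("pics/t9z.png",a)
```

```text
t 13.3 tcp [0.3952 0.3535 0.1533] jaw yaw 82.78 jaw [ 0.126  0.992 -0.002] z [ 0.484 -0.063 -0.873] F [ 1.8  0.6 -0. ] T [ 0.06  0.25 -0.01] w 0.0508 j [ 0.79  0.17  1.95 -0.58  0.78 -0.28]
{'conf': 0.58, 'n': 491, 'c': array([485.9, 343.8]), 'size': array([ 28. , 149.5]), 'ang': 81.4, 'mean': array([484.8, 344.2]), 'pca': np.float64(173.0)}
{'conf': 0.6, 'n': 2647, 'c': array([496.8, 342.7]), 'size': array([118.7, 206.9]), 'ang': 83.0, 'mean': array([496.8, 342.2]), 'pca': np.float64(173.4)}
```

View pics/t9z.png

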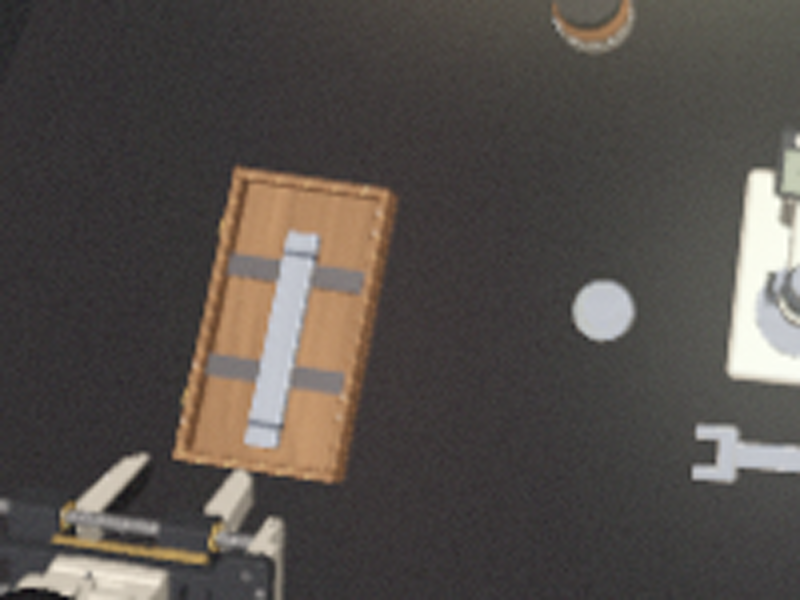

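The master lies in the case across both bearers, about 11 mm off the middle along it. Now the specimen, gripped by its near end.

Call:
{"api": "arm_command", "payload": {"plan": [[0.5, -2, 3, 0, 0, 0, 0.1], [0.5, -3, 3, 0, 0, 0, 0.1], [0.5, -4, 3, 0, 0, -1, 0.1], [0.5, -4.5, 0, 0, 0, -1, 0.1], [0.5, -4.5, 0, 0, 0, -1, 0.1], [0, -4.5, 0, 0, 0, -1, 0.1], [0, -4.5, 0, 0, 0, -1, 0.1], [0, -4.5, 0, 0, 0, -1, 0.1], [0, -4.5, 0, 0, 0, -1, 0.1], [0, -4.5, 0, 0, 0, -1, 0.1], [0, -4.5, 0, 0, 0, -1, 0.1], [0, -4.5, 0, 0, 0, -1, 0.1], [0, -4.5, 0, 0, 0, 0, 0.1], [0, -4.5, 0, 0, 0, 0, 0.1], [0, -4.5, 0, 0, 0, 0, 0.1], [0, -3, 0, 0, 0, 0, 0.1], [0, 0, 0, 0, 0, 0, 0.1], [0, 0, 0, 0, 0, 0, 0.1]]}}

```text
clock: 15.25
tcp_pos: [0.4051, -0.326, 0.2255]
ee_rot: [0.242, 0.152, 0.958, -0.035]
ft_force: [0.5, 0.9, -0.2]
gripper_width: 0.0513
```

Run:
```python
from h import *
z=np.array([.4775,-.1485,-.866]);g=np.array([.4612,-.3432,.0111])
need(g-.11*z,72.7,z)
```

```text
t 15.25 tcp [ 0.4051 -0.326   0.2255] jaw yaw 72.09 jaw [0.308 0.951 0.006] z [ 0.452 -0.14  -0.881] F [ 0.5  0.9 -0.2] T [0.11 0.26 0.05] w 0.0513 j [-1.16 -0.06  1.99  0.47  0.93 -2.65]
shift cm [  0.36  -0.09 -11.92] rot [-0.9 -1.6  0.6]
```

Joint 6 would come close to its limit with this lean. 15° of tilt still leaves room at the micrometer, so I'll use that and look again from there.

Call:
{"api": "arm_command", "payload": {"plan": [[0.3, 0, -1, 4, 6.5, 0, 0.1], [0.5, 0, -2, 1, 6.5, 0, 0.1], [0.5, 0, -2, 0, 1, 0, 0.1], [0.5, 0, -1.5, 0, 0, 0, 0.1], [0, 0, 0, 0, 0, 0, 0.1], [0, 0, 0, 0, 0, 0, 0.1]]}}

```text
clock: 15.85
tcp_pos: [0.4211, -0.3152, 0.1543]
ee_rot: [0.107, 0.158, 0.982, -0.008]
ft_force: [-0.4, 0.0, 0.5]
gripper_width: 0.051
```

Run:
```python
from h import *
z=np.array([.2472,-.0769,-.966]);g=np.array([.4546,-.3414,.0103])
need(g-.1*z,72.7,z)
p=ctrl.get_image("wrist");save(p,"w10.png")
for l in ctrl.cut_out("specimen",p)[:2]:
    rc=np.argwhere(l["region"]);X=np.array([wat(p,x,.023)[:2] for x in rc])*1000
    print(l["confidence"],len(rc),rc.min(0),rc.max(0),cv2.minAreaRect(X.astype(np.float32)))
```

```text
t 15.85 tcp [ 0.4211 -0.3152  0.1543] jaw yaw 71.85 jaw [0.311 0.95  0.018] z [ 0.208 -0.05  -0.977] F [-0.4  0.   0.5] T [ 0.09  0.11 -0.  ] w 0.051 j [-0.96  0.15  1.86  0.17  0.97 -2.29]
shift cm [ 0.88 -1.85 -4.74] rot [-1.8 -2.3  0.8]
0.56 2370 [167 226] [271 254] ((494.9969482421875, -355.1181640625), (29.393550872802734, 141.50198364257812), 71.68598175048828)
```

View pics/w10.png

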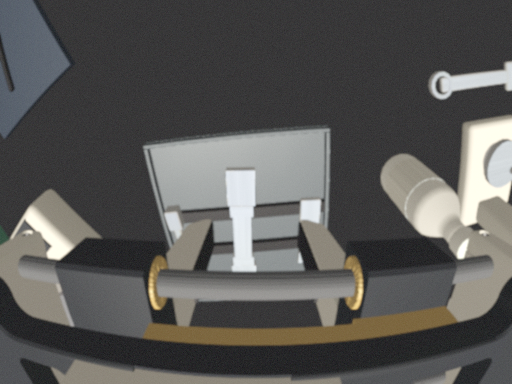

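The wrist view shows the specimen's near wide end at (241,185), between the fingers, in line with the earlier estimate. I'll go down to it.

Call:
{"api": "arm_command", "payload": {"plan": [[0.5, -1.0, -2, -0.9, -1.2, 0.4, 0.1], [0.4, -0.9, -2, -0.9, -1.1, 0.4, 0.1], [0.3, -0.1, -1.5, 0, 0, 0, 0.1], [0.5, -0.1, -1.5, 0, 0, 0, 0.1], [0, 0, 0, 0, 0, 0, 0.1]]}}

```text
clock: 16.45
tcp_pos: [0.4386, -0.3403, 0.0896]
ee_rot: [0.135, 0.15, 0.979, -0.025]
ft_force: [-0.1, -0.3, 0.5]
gripper_width: 0.051
```

Run:
```python
from h import *
z=np.array([.2472,-.0769,-.966]);g=np.array([.4547,-.3417,.0103])
need(g,72.5,z)
```

```text
t 16.45 tcp [ 0.4386 -0.3403  0.0896] jaw yaw 72.51 jaw [ 0.301  0.954 -0.009] z [ 0.257 -0.09  -0.962] F [-0.1 -0.3  0.5] T [ 0.01  0.16 -0.02] w 0.051 j [-0.97  0.26  1.93  0.24  0.74 -2.4 ]
shift cm [ 1.61 -0.14 -7.93] rot [0.8 0.6 0. ]
```

Call:
{"api": "arm_command", "payload": {"plan": [[0.4, 0.1, -2, 0.4, 0.3, 0, 0.1], [0.4, 0, -2, 0.4, 0.3, 0, 0.1], [0.4, 0, -1.5, 0, 0, 0, 0.1], [0.2, 0, -1, 0, 0, 0, 0.1], [0, 0, 0, 0, 0, 0, 0.1]]}}

```text
clock: 16.95
tcp_pos: [0.4541, -0.3432, 0.0304]
ee_rot: [0.133, 0.151, 0.979, -0.023]
ft_force: [0.7, -0.5, -0.1]
gripper_width: 0.0512
```

Run:
```python
from h import *
z=np.array([.2472,-.0769,-.966]);g=np.array([.4547,-.3417,.0103])
need(g,72.5,z)
p=ctrl.get_image("wrist");save(p,"w11.png")
```

```text
t 16.95 tcp [ 0.4541 -0.3432  0.0304] jaw yaw 72.4 jaw [ 0.302  0.953 -0.005] z [ 0.253 -0.086 -0.964] F [ 0.7 -0.5 -0.1] T [0.07 0.14 0.  ] w 0.0512 j [-0.95  0.37  1.95  0.27  0.61 -2.42]
shift cm [ 0.06  0.15 -2.01] rot [0.5 0.3 0.1]
```

View pics/w11.png

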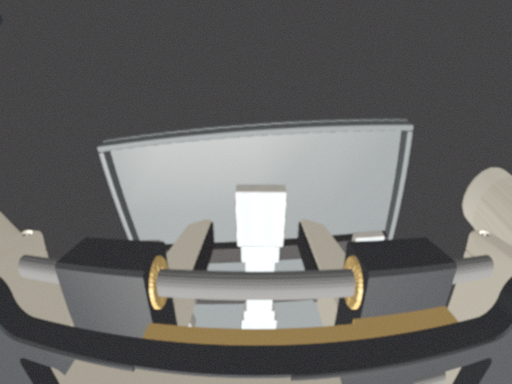

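The specimen's wide end at (260,215) is centred between the fingers. I'll lower and grip.

Call:
{"api": "arm_command", "payload": {"plan": [[0.05, 0.1, -1.0, 0.4, 0.3, 0, 0.1], [0.05, 0.05, -0.7, 0, 0, 0, 0.1], [0, 0, -0.3, 0, 0, 0, 0.1], [0, 0, 0, 0, 0, 0, 0.1]]}}

```text
clock: 17.4
tcp_pos: [0.4561, -0.3435, 0.0124]
ee_rot: [0.131, 0.152, 0.979, -0.022]
ft_force: [0.2, 0.2, -0.4]
gripper_width: 0.0507
```

Run:
```python
from h import *
z=np.array([.2472,-.0769,-.966]);g=np.array([.4547,-.3417,.0103])
need(g,72.5,z)
```

```text
t 17.4 tcp [ 0.4561 -0.3435  0.0124] jaw yaw 72.38 jaw [ 0.303  0.953 -0.003] z [ 0.25  -0.083 -0.965] F [ 0.2  0.2 -0.4] T [ 0.1   0.13 -0.02] w 0.0507 j [-0.94  0.41  1.96  0.29  0.58 -2.43]
shift cm [-0.14  0.18 -0.21] rot [0.3 0.2 0.1]
```

Call:
{"api": "arm_command", "payload": {"plan": [[-0.05, 0.1, -0.15, 0.3, 0.2, 0, -0.2], [0, 0, 0, 0, 0, 0, -1], [0, 0, 0, 0, 0, 0, -1], [0, 0, 0, 0, 0, 0, -1], [0, 0, 0, 0, 0, 0, -1]], "newtons": 45}}

```text
clock: 17.9
tcp_pos: [0.4556, -0.3424, 0.011]
ee_rot: [0.129, 0.152, 0.98, -0.019]
ft_force: [0.5, -0.1, -0.4]
gripper_width: 0.0294
```

Run:
```python
from h import *
tool()
p=ctrl.get_image("wrist");save(p,"w12.png")
```

```text
t 17.9 tcp [ 0.4556 -0.3424  0.011 ] jaw yaw 72.38 jaw [0.303 0.953 0.001] z [ 0.247 -0.077 -0.966] F [ 0.5 -0.1 -0.4] T [ 0.06  0.14 -0.03] w 0.0294 j [-0.94  0.41  1.96  0.28  0.58 -2.43]
```

View pics/w12.png

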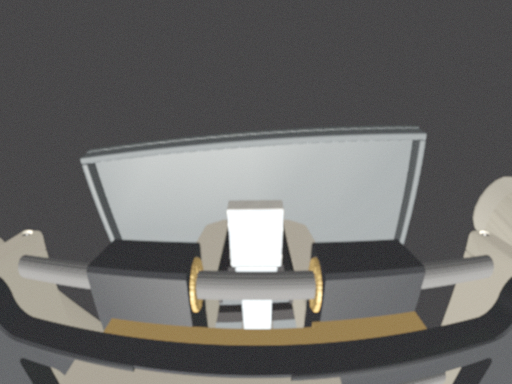

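Run:
```python
from h import *
p=ctrl.get_image("wrist")
L=ctrl.cut_out("specimen",p)
if L:
    rc=np.argwhere(L[0]["region"]);print(L[0]["confidence"],rc.min(0),rc.max(0))
for rc in[(203,229),(203,282),(209,255)]:
    X=wat(p,rc,.023);print(np.round(X,4),np.round((X-[.4556,-.3424,.011])@[.953,-.303,0],4))
```

```text
0.92 [200 227] [328 282]
[ 0.4236 -0.3476  0.023 ] -0.0289
[ 0.432  -0.3213  0.023 ] -0.0289
[ 0.4313 -0.3358  0.023 ] -0.0252
```

Call:
{"api": "arm_command", "payload": {"plan": [[0, 0, 0.5, 0, 0, 0, -1], [0, 0, 1.5, 0, 0, 0, -1], [0, 0, 2.5, 0, 0, 0, -1], [0, 0, 3, 0, 0, 0, -1], [0, 0, 3, 0, 0, 0, -1], [0, 0, 3, 0, 0, 0, -1], [0, 0, 2, 0, 0, 0, -1], [0, 0, 0, 0, 0, 0, -1]]}}

```text
clock: 18.85
tcp_pos: [0.4522, -0.3387, 0.1708]
ee_rot: [0.125, 0.152, 0.98, -0.017]
ft_force: [-0.8, -0.3, -2.1]
gripper_width: 0.0292
```

Run:
```python
from h import *
tool()
p=ctrl.get_image("scene");print(rect(p,"specimen",.158))
a=cv2.resize(p["img"][190:320,70:250,::-1],None,fx=4,fy=4,interpolation=cv2.INTER_CUBIC);cv2.imwrite("pics/s13.png",a)
```

```text
t 18.85 tcp [ 0.4522 -0.3387  0.1708] jaw yaw 72.39 jaw [0.303 0.953 0.005] z [ 0.241 -0.072 -0.968] F [-0.8 -0.3 -2.1] T [ 0.07  0.25 -0.05] w 0.0292 j [-0.94  0.18  1.79  0.19  0.98 -2.29]
{'conf': 0.98, 'n': 688, 'c': array([ 493.8, -355.5]), 'size': array([ 30.7, 183.3]), 'ang': 73.8, 'mean': array([ 497.9, -356.7]), 'pca': np.float64(-16.7)}
```

View pics/s13.png

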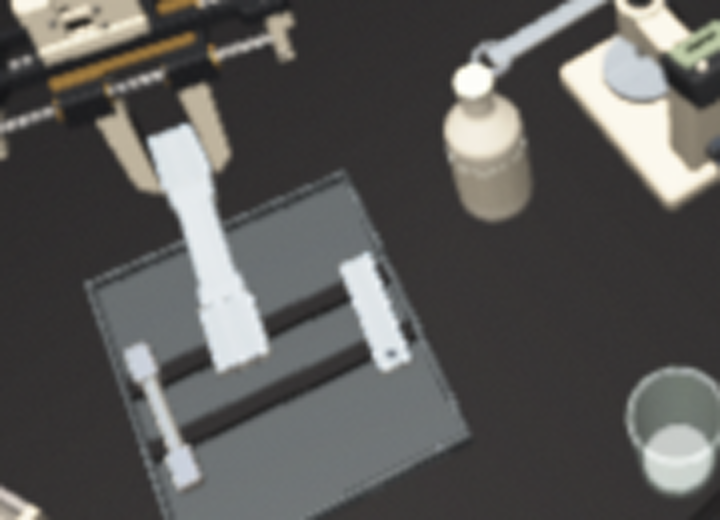

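Run:
```python
from h import *
p=ctrl.get_image("scene")
c=np.array([.5866,-.3814]);n=np.array([.303,.953])*.015
for z in(.183,.173,.163): print(z,[np.round((proj(p,[*(c+s*n),z])[::-1]-[70,190])*4) for s in(-1,1)])
c=np.array([.4522,-.3387])-.029*np.array([.953,-.303])
for z in(.183,): print("near",z,[np.round((proj(p,[*(c+s*n),z])[::-1]-[70,190])*4) for s in(-1,1)])
```

```text
0.183 [array([211., 363.]), array([263., 342.])]
0.173 [array([216., 370.]), array([267., 350.])]
0.163 [array([220., 377.]), array([271., 357.])]
near 0.183 [array([146., 132.]), array([194., 115.])]
```

Run:
```python
from h import *
p={"fx":297.3186,"fy":297.3186,"cx":255.451,"cy":190.267,"world_to_cam":np.array([[ 0.997,-0.063,0.048,-0.521],[0.078,0.692,-0.718,0.015],[0.012,0.719,0.695,-0.362],[0,0,0,1]])}
R=p["world_to_cam"][:3,:3];u,_,v=np.linalg.svd(R);p["world_to_cam"][:3,:3]=u@v
for rc in[(179,222),(179,276.7),(100+285/4,180+175/4),(100+285/4,180+382/4)]: print(rc,np.round(wat(p,rc,.045),4))
# base corners top z=.024
print("base top",[np.round(wat(p,rc,.024)[:2],4) for rc in[(100+155/4,180+100/4),(100+155/4,180+622/4)]])
print("base bottom",[np.round(wat(p,rc,.0)[:2],4) for rc in[(100+118/4,180+105/4),(100+118/4,180+615/4)]])
t=ctrl.get_image("top")
for q,z in dict(ratchet=.22,spindle=.1,mic=.024).items():
    for l in ctrl.cut_out(q,t)[:1]:
        rc=np.argwhere(l["region"]);print(q,round(l["confidence"],2),len(rc),rc.min(0),rc.max(0),np.round(at(t,rc.mean(0),z),4))
for q,z in dict(anvil_centre=.045,ratchet_grip=.206).items():
    for l in ctrl.landmark_of(q,t)[:1]: print(q,l["confidence"],np.round(at(t,l["position"],z),4))
a=cv2.resize(t["img"][170:260,220:300,::-1],None,fx=6.6,fy=6.6,interpolation=cv2.INTER_CUBIC);cv2.imwrite("pics/t14.png",a)
```

```text
(179, 222) [ 0.482  -0.0111  0.045 ]
(179, 276.7) [ 0.5436 -0.0179  0.045 ]
(171.25, 223.75) [4.856e-01 3.000e-04 4.500e-02]
(171.25, 275.5) [ 0.5424 -0.0058  0.045 ]
base top [array([0.4684, 0.0313]), array([0.6135, 0.0182])]
base bottom [array([0.4671, 0.0274]), array([0.618 , 0.0142])]
ratchet 0.52 89 [216 257] [226 266] [ 0.5073 -0.0156  0.22  ]
spindle 0.3 2686 [193 104] [270 158] [0.4898 0.3194 0.1   ]
mic 0.57 2080 [181 241] [247 279] [ 0.5443 -0.0194  0.024 ]
anvil_centre 0.81 [ 0.5209 -0.0125  0.045 ]
ratchet_grip 0.44 [ 0.513  -0.0191  0.206 ]
```

View pics/t14.png

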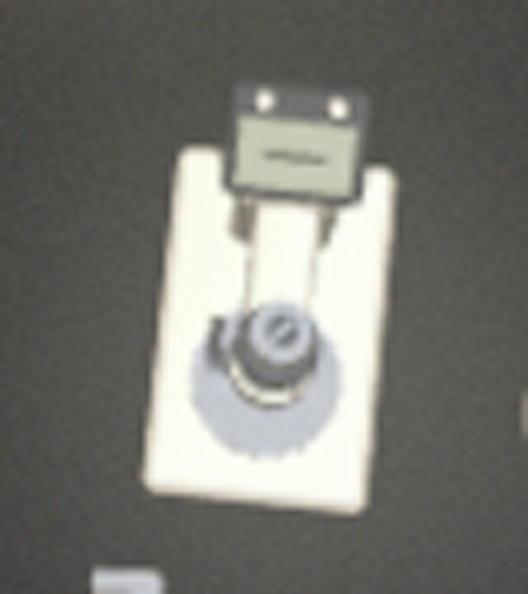

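Run:
```python
from h import *
t=ctrl.get_image("top")
print("anvil",at(t,(228.2,260.4),.045)); 
for c,r in[(190,385),(343,385),(266,460)]: print(np.round(at(t,(170+r/6.6,220+c/6.6),.045),4))
print("ratchet",at(t,(170+330/6.6,220+282/6.6),.22))
B=[at(t,(170+r/6.6,220+c/6.6),.024)[:2] for c,r in[(145,490),(365,512),(395,172),(182,150)]];print(np.round(B,4),np.mean(B,0))
s=ctrl.get_image("scene")
a=cv2.resize(s["img"][150:270,180:300,::-1],None,fx=5,fy=5,interpolation=cv2.INTER_CUBIC);cv2.imwrite("pics/s14.png",a)
```

```text
anvil [ 0.50692952 -0.01818863  0.045     ]
[0.5061 0.0138 0.045 ]
[ 0.5071 -0.0501  0.045 ]
[ 0.4754 -0.0182  0.045 ]
ratchet [ 0.50950982 -0.01765991  0.22      ]
[[ 0.4634  0.0321]
 [ 0.4555 -0.061 ]
 [ 0.6017 -0.0736]
 [ 0.6099  0.0188]] [ 0.53260323 -0.02090135]
```

View pics/s14.png

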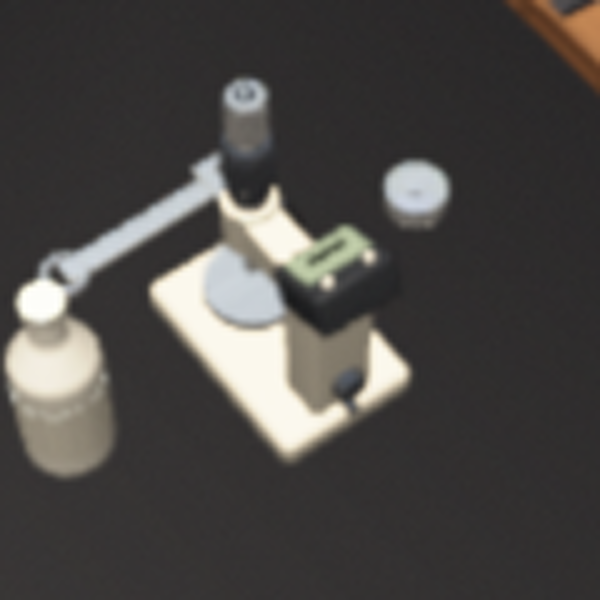

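Run:
```python
from h import *
s=ctrl.get_image("scene")
print(at(s,(150+93/5,180+246/5),.22))
# anvil circle bottom(front, right-near) in scene: ellipse left 205, right-hidden ; fit: left extreme (204,288), bottom (250,328)
for c,r in[(204,288),(250,328)]: print(at(s,(150+r/5,180+c/5),.045))
for x,y in[(.507,-.018),(.51,-.017),(.513,-.0145)]:
    P=np.array([(proj(s,[x+.032*np.cos(a),y+.032*np.sin(a),.045])[::-1]-[180,150])*5 for a in np.linspace(0,6.28,73)]);print(x,y,"left",P[P[:,0].argmin()].round(),"bottom",P[P[:,1].argmax()].round())
```

```text
[ 0.51422724 -0.01722362  0.22      ]
[ 0.49905524 -0.04471154  0.045     ]
[ 0.5399019 -0.0428519  0.045    ]
0.507 -0.018 left [194. 273.] bottom [246. 315.]
0.51 -0.017 left [198. 275.] bottom [251. 318.]
0.513 -0.0145 left [204. 276.] bottom [257. 318.]
```

Call:
{"api": "arm_command", "payload": {"plan": [[-0.5, 1, 0.5, 0, 0, -5, -1], [-0.5, 1.5, 0.5, 0, 0, -8, -1], [-0.5, 1.5, 0.5, 0, 0, -8, -1], [-0.5, 1.5, 0.5, 0, 0, -8, -1], [-0.5, 1.5, 0, 0, 0, -8, -1], [-0.5, 1.5, 0, 0, 0, -8, -1], [-0.5, 1.5, 0, 0, 0, -8, -1], [-0.5, 1.5, 0, 0, 0, -8, -1], [0, 2, 0, 0, 0, -8, -1], [0, 3, 0, 0, 0, -7, -1], [0, 3.5, 0, 0, 0, 0, -1], [0, 3.5, 0, 0, 0, 0, -1], [0, 3.5, 0, 0, 0, 0, -1], [0, 3.5, 0, 0, 0, 0, -1], [0, 3, 0, 0, 0, 0, -1], [0, 2, 0, 0, 0, 0, -1], [0, 0, 0, 0, 0, 0, -1], [0, 0, 0, 0, 0, 0, -1]]}}

```text
clock: 21.25
tcp_pos: [0.4108, 0.0311, 0.1882]
ee_rot: [0.09, 0.743, 0.658, -0.084]
ft_force: [-0.2, -0.5, -1.2]
gripper_width: 0.0297
```

Run:
```python
from h import *
need([.415,.0392,.0445],-4,[-.018,-.258,-.966])
```

```text
t 21.25 tcp [0.4108 0.0311 0.1882] jaw yaw -6.77 jaw [ 0.993 -0.118  0.022] z [-0.007 -0.244 -0.97 ] F [-0.2 -0.5 -1.2] T [0.26 0.05 0.  ] w 0.0297 j [ 0.02  0.08  1.86 -0.26  1.22  0.24]
shift cm [  0.42   0.81 -14.37] rot [-0.8  1.3  2.8]
```

Call:
{"api": "arm_command", "payload": {"plan": [[0, 0.4, -2.5, -0.4, 0.7, 1.4, -1], [0, 0.4, -2.5, -0.4, 0.6, 1.4, -1], [0, 0, -2.5, 0, 0, 0, -1], [0, 0, -2.5, 0, 0, 0, -1], [0, 0, -2, 0, 0, 0, -1], [0, 0, 0, 0, 0, 0, -1]]}}

```text
clock: 21.85
tcp_pos: [0.4138, 0.0338, 0.0663]
ee_rot: [0.092, 0.727, 0.675, -0.093]
ft_force: [-0.9, -0.3, -1.8]
gripper_width: 0.0294
```

Run:
```python
from h import *
need([.5154,.0392,.0445],-4,[-.018,-.258,-.966])
p=ctrl.get_image("wrist");save(p,"w15.png")
p=ctrl.get_image("scene")
a=cv2.resize(p["img"][130:270,160:310,::-1],None,fx=4.2,fy=4.2,interpolation=cv2.INTER_CUBIC);cv2.imwrite("pics/s15.png",a)
```

```text
t 21.85 tcp [0.4138 0.0338 0.0663] jaw yaw -4.19 jaw [ 0.997 -0.073  0.008] z [-0.011 -0.258 -0.966] F [-0.9 -0.3 -1.8] T [ 0.21  0.07 -0.02] w 0.0294 j [ 0.04  0.25  2.01 -0.33  0.93  0.32]
shift cm [10.16  0.54 -2.18] rot [0.  0.5 0.2]
```

View pics/s15.png

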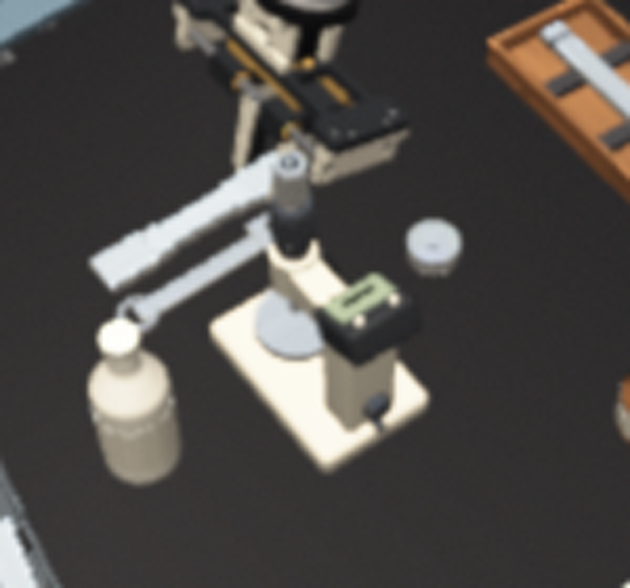

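View pics/w15.png

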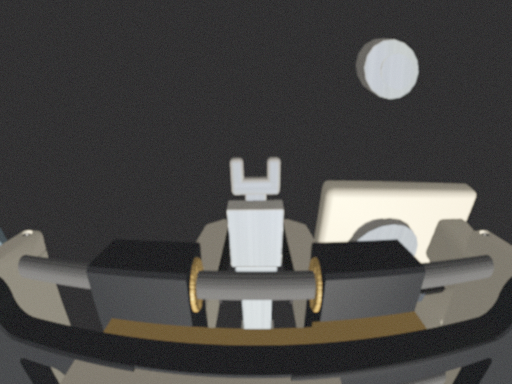

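The specimen is held level in front of the throat, with nothing in the way. I'll lower it to insertion height.

Call:
{"api": "arm_command", "payload": {"plan": [[0.3, 0.3, -1.0, 0, 0.3, 0, -1], [0.3, 0.2, -0.8, 0, 0.2, 0, -1], [0.3, 0, -0.3, 0, 0, 0, -1], [0, 0, 0, 0, 0, 0, -1]]}}

```text
clock: 22.35
tcp_pos: [0.429, 0.0388, 0.0491]
ee_rot: [0.092, 0.727, 0.674, -0.092]
ft_force: [-0.6, 0.3, -1.9]
gripper_width: 0.0297
```

Run:
```python
from h import *
need([.5154,.0392,.0445],-4,[-.018,-.258,-.966])
```

```text
t 22.35 tcp [0.429  0.0388 0.0491] jaw yaw -4.23 jaw [ 0.997 -0.074  0.01 ] z [-0.009 -0.258 -0.966] F [-0.6  0.3 -1.9] T [ 0.28  0.09 -0.01] w 0.0297 j [ 0.05  0.3   1.99 -0.34  0.9   0.35]
shift cm [ 8.64  0.04 -0.46] rot [0.  0.6 0.2]
```

Call:
{"api": "arm_command", "payload": {"plan": [[0.8, 0, -0.3, 0, 0.5, 0.2, -1], [1, 0, -0.2, 0, 0.3, 0, -1], [0.8, 0, 0, 0, 0, 0, -1], [0, 0, 0, 0, 0, 0, -1]]}}

```text
clock: 22.75
tcp_pos: [0.4586, 0.039, 0.0442]
ee_rot: [0.088, 0.725, 0.677, -0.096]
ft_force: [0.2, 0.2, -0.9]
gripper_width: 0.0294
```

Run:
```python
from h import *
need([.5154,.0392,.0445],-4,[-.018,-.258,-.966])
p=ctrl.get_image("wrist");a=cv2.resize(p["img"][150:340,180:340,::-1],None,fx=3,fy=3,interpolation=cv2.INTER_CUBIC);cv2.imwrite("pics/w16.png",a)
```

```text
t 22.75 tcp [0.4586 0.039  0.0442] jaw yaw -3.96 jaw [ 0.998 -0.069 -0.003] z [-0.021 -0.258 -0.966] F [ 0.2  0.2 -0.9] T [0.19 0.09 0.02] w 0.0294 j [ 0.05  0.36  1.92 -0.33  0.92  0.33]
shift cm [5.68 0.02 0.03] rot [ 0.  -0.2 -0. ]
```

View pics/w16.png

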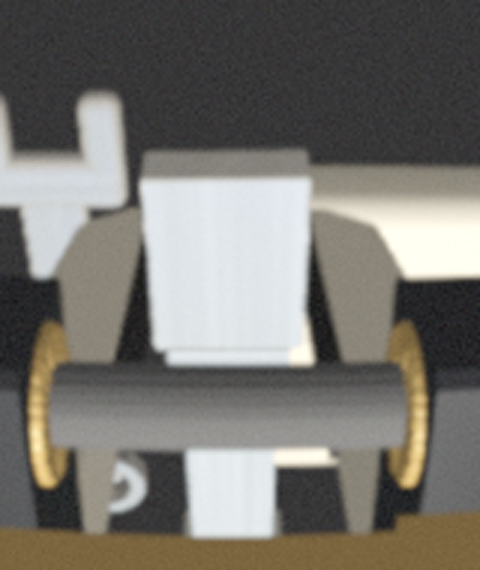

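Still level. The wide end is at the top and the waist shows beyond the rail. I'll insert it, watching the force.

Call:
{"api": "arm_command", "payload": {"plan": [[1, 0, 0, 0, 0, 0, -1], [1, 0, 0, 0, 0, 0, -1], [0.8, 0, 0, 0, 0, 0, -1], [0, 0, 0, 0, 0, 0, -1]]}}

```text
clock: 23.2
tcp_pos: [0.4881, 0.039, 0.0443]
ee_rot: [0.088, 0.725, 0.677, -0.097]
ft_force: [0.1, 0.6, -1.2]
gripper_width: 0.0294
```

Run:
```python
from h import *
need([.5154,.0392,.0445],-4,[-.018,-.258,-.966])
```

```text
t 23.2 tcp [0.4881 0.039  0.0443] jaw yaw -3.96 jaw [ 0.998 -0.069 -0.003] z [-0.021 -0.258 -0.966] F [ 0.1  0.6 -1.2] T [0.21 0.07 0.02] w 0.0294 j [ 0.05  0.4   1.85 -0.32  0.95  0.31]
shift cm [2.73 0.02 0.02] rot [ 0.  -0.2 -0. ]
```

Call:
{"api": "arm_command", "payload": {"plan": [[0.9, 0, 0, 0, 0, 0, -1], [0.9, 0, 0, 0, 0, 0, -1], [0.7, 0, 0, 0, 0, 0, -1], [0, 0, 0, 0, 0, 0, -1]]}}

```text
clock: 23.6
tcp_pos: [0.5153, 0.039, 0.0442]
ee_rot: [0.088, 0.725, 0.677, -0.097]
ft_force: [0.8, 0.0, -1.1]
gripper_width: 0.0291
```

Run:
```python
from h import *
need([.5154,.0392,.043],-4,[-.018,-.258,-.966])
for n in("scene","top"):
    p=ctrl.get_image(n)
    a=p["img"][150:270,180:300] if n=="scene" else p["img"][170:260,210:310]
    cv2.imwrite(f"pics/{n}17.png",cv2.resize(a[:,:,::-1],None,fx=5,fy=5,interpolation=cv2.INTER_CUBIC))
```

```text
t 23.6 tcp [0.5153 0.039  0.0442] jaw yaw -3.97 jaw [ 0.998 -0.069 -0.004] z [-0.022 -0.258 -0.966] F [ 0.8  0.  -1.1] T [0.23 0.1  0.04] w 0.0291 j [ 0.04  0.44  1.79 -0.32  0.97  0.3 ]
shift cm [ 0.01  0.02 -0.12] rot [ 0.  -0.2 -0. ]
```

View pics/scene17.png

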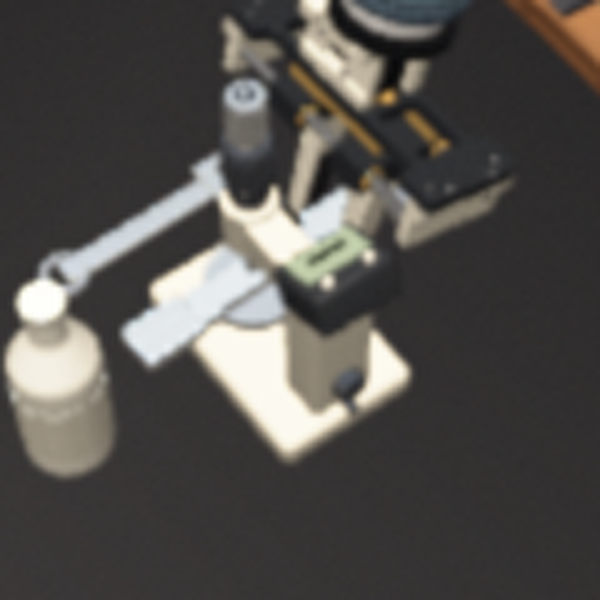

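View pics/top17.png

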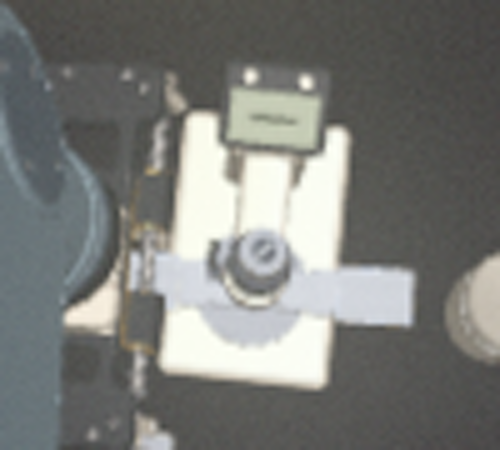

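Run:
```python
from h import *
for n in("top","scene"):
    p=ctrl.get_image(n);print(n,rect(p,"specimen",.056))
    L=ctrl.cut_out("specimen",p)[0]["region"];rc=np.argwhere(L);X=np.array([at(p,r,.056)[:2] for r in rc])*1000
    for y in range(-100,60,10):
        s=X[abs(X[:,1]-y)<2.5]
        if len(s): print(y,s[:,0].min().round(1),s[:,0].max().round(1),len(s),end=" | ")
    print()
t=ctrl.get_image("top")
print([np.round(at(t,(170+r/5,210+c/5),.056),4) for c,r in[(415,268),(412,327),(338,265),(335,322),(310,270),(308,310)]])
```

```text
top {'conf': 0.73, 'n': 322, 'c': array([507.7, -32.8]), 'size': array([137.4,  27.4]), 'ang': 86.7, 'mean': array([506.6, -41.3]), 'pca': np.float64(-93.2)}
-100 494.1 515.9 13 | -90 491.2 515.8 20 | -80 491.1 518.4 21 | -70 493.6 518.2 20 | -60 493.4 515.3 18 | -50 496.0 515.2 16 | -40 498.6 515.0 13 | 0 500.7 508.9 7 | 10 500.6 516.9 13 | 20 497.7 522.3 20 | 30 500.3 524.9 13 | 
scene {'conf': 0.79, 'n': 313, 'c': array([508.7, -25.1]), 'size': array([169.6,  34.7]), 'ang': 89.5, 'mean': array([509.1, -48.6]), 'pca': np.float64(-89.7)}
-100 491.5 524.6 15 | -90 491.9 525.1 22 | -80 493.1 523.6 14 | -70 493.5 524.1 20 | -60 496.7 522.6 12 | -50 497.1 521.1 13 | -40 497.5 521.6 11 | -30 498.7 522.8 11 | -20 501.9 521.3 10 | 30 502.8 519.7 9 | 40 499.1 518.1 9 | 50 497.4 514.4 8 | 
[array([ 0.5199, -0.107 ,  0.056 ]), array([ 0.4876, -0.1051,  0.056 ]), array([ 0.5209, -0.0648,  0.056 ]), array([ 0.4897, -0.0632,  0.056 ]), array([ 0.5179, -0.0495,  0.056 ]), array([ 0.496 , -0.0485,  0.056 ])]
```

In the top camera the waist's axis crosses the spindle within about 1–2 mm, and its middle is about 3 mm off along the bar. I'll lower it and release.

Call:
{"api": "arm_command", "payload": {"plan": [[0, 0, -0.1, 0, 0, 0, -1], [0, 0, 0, 0, 0, 0, -1], [0, 0, 0, 0, 0, 0, -1]]}}

```text
clock: 24.35
tcp_pos: [0.5137, 0.039, 0.0434]
ee_rot: [0.088, 0.725, 0.677, -0.097]
ft_force: [0.2, -0.2, -0.9]
gripper_width: 0.0298
```

Run:
```python
from h import *
tool()
```

```text
t 24.35 tcp [0.5137 0.039  0.0434] jaw yaw -3.95 jaw [ 0.998 -0.069 -0.004] z [-0.022 -0.258 -0.966] F [ 0.2 -0.2 -0.9] T [ 0.2   0.06 -0.01] w 0.0298 j [ 0.04  0.44  1.79 -0.32  0.97  0.3 ]
```

Call:
{"api": "arm_command", "payload": {"plan": [[0.15, 0, -0.1, 0, 0, 0, -1], [0, 0, 0, 0, 0, 0, -1], [0, 0, 0, 0, 0, 0, -1]]}}

```text
clock: 24.65
tcp_pos: [0.5148, 0.0389, 0.0429]
ee_rot: [0.088, 0.725, 0.677, -0.098]
ft_force: [-1.5, -0.2, -0.8]
gripper_width: 0.0294
```

Run:
```python
from h import *
tool()
```

```text
t 24.65 tcp [0.5148 0.0389 0.0429] jaw yaw -3.98 jaw [ 0.998 -0.069 -0.005] z [-0.023 -0.259 -0.966] F [-1.5 -0.2 -0.8] T [ 0.08  0.2  -0.09] w 0.0294 j [ 0.04  0.44  1.79 -0.32  0.97  0.3 ]
```

The moment dropped, so it has touched the anvil. I'll release.

Call:
{"api": "arm_command", "payload": {"plan": [[0, 0, 0, 0, 0, 0, -0.28], [0, 0, 0, 0, 0, 0, -0.15], [0, 0, 0, 0, 0, 0, -0.05], [0, 0, 0, 0, 0, 0, -0.05], [0, 0, 0, 0, 0, 0, -0.05], [0, 0, 0, 0, 0, 0, -0.05]]}}

```text
clock: 25.25
tcp_pos: [0.5159, 0.0388, 0.043]
ee_rot: [0.088, 0.725, 0.677, -0.097]
ft_force: [-0.5, 0.3, 0.4]
gripper_width: 0.0441
```

Run:
```python
from h import *
tool()
p=ctrl.get_image("wrist");a=cv2.resize(p["img"][150:340,180:340,::-1],None,fx=3,fy=3,interpolation=cv2.INTER_CUBIC);cv2.imwrite("pics/w18.png",a)
```

```text
t 25.25 tcp [0.5159 0.0388 0.043 ] jaw yaw -3.94 jaw [ 0.998 -0.069 -0.003] z [-0.021 -0.259 -0.966] F [-0.5  0.3  0.4] T [0.09 0.03 0.04] w 0.0441 j [ 0.04  0.44  1.79 -0.32  0.97  0.3 ]
```

View pics/w18.png

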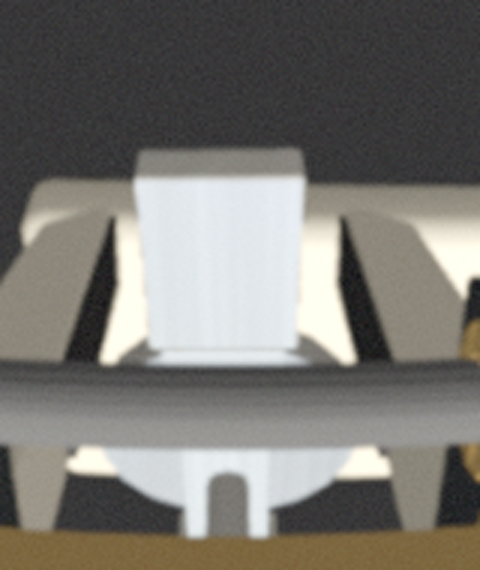

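The spindle (column 228) comes down in the middle of the waist (edges at columns 187 and 273), and the specimen is let go. I'll retract.

Call:
{"api": "arm_command", "payload": {"plan": [[0, 0.15, 0.5, 0, 0, 0, -0.05], [0, 0.4, 1.4, 0, 0, 0, -0.05], [0, 0.6, 2.2, 0, 0, 0, -0.05], [0, 0.8, 3, 0, 0, 0, -0.05], [0, 1, 3.5, 0, 0, 0, -0.05], [0, 1, 4, 0, 0, 0, -0.05], [0, 0.5, 4, 0, 0, 0, -0.05], [0, 0, 4, 5, 0, 0, -0.05], [0, 0, 1, 5, 0, 0, -0.05], [0, 0, 0, 5, 0, 0, -0.05]]}}

```text
clock: 26.3
tcp_pos: [0.5119, 0.0893, 0.291]
ee_rot: [-0.01, 0.726, 0.688, -0.005]
ft_force: [-0.2, -0.2, -0.8]
gripper_width: 0.0443
```

Run:
```python
from h import *
need([.5115,-.0168,.24],-4,[0,0,-1])
p=ctrl.get_image("scene")
print(rect(p,"specimen",.055))
a=p["img"][150:270,180:300];cv2.imwrite(f"pics/s19.png",cv2.resize(a[:,:,::-1],None,fx=5,fy=5,interpolation=cv2.INTER_CUBIC))
p=ctrl.get_image("wrist");save(p,"w19.png")
for l in ctrl.cut_out("ratchet",p)[:1]:
    rc=np.argwhere(l["region"]);print(l["confidence"],rc.min(0),rc.max(0),np.round(wat(p,rc.mean(0),.215),4))
```

```text
t 26.3 tcp [0.5119 0.0893 0.291 ] jaw yaw -3.06 jaw [ 0.998 -0.053 -0.021] z [-0.021  0.008 -1.   ] F [-0.2 -0.2 -0.8] T [-0.1   0.09  0.01] w 0.0443 j [-0.05  0.18  1.46  0.01  1.52  0.01]
shift cm [ -0.04 -10.61  -5.1 ] rot [-0.5 -1.2 -0.9]
{'conf': 0.53, 'n': 374, 'c': array([513.2, -24.8]), 'size': array([173.6,  39.6]), 'ang': 85.8, 'mean': array([510.6, -44.2]), 'pca': np.float64(-91.8)}
0.49 [300 254] [310 274] [ 0.5112 -0.0239  0.215 ]
```

View pics/s19.png

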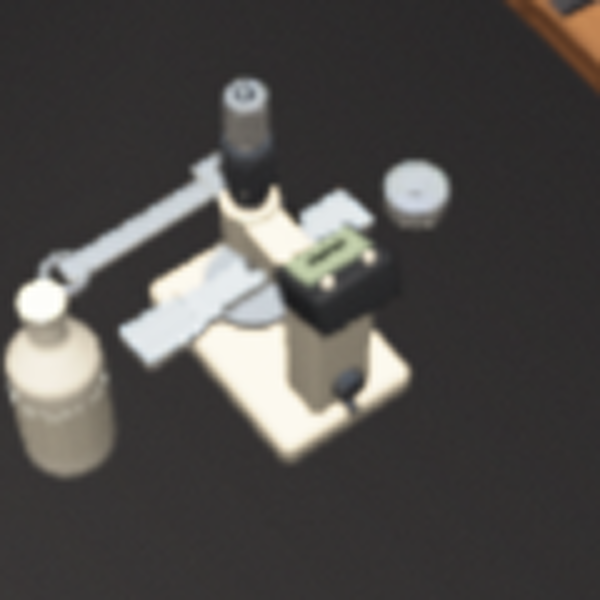

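View pics/w19.png

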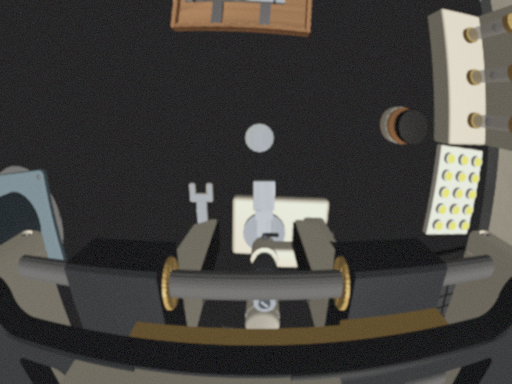

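The specimen lies flat on the anvil, untouched. I'll wind the wrist back while moving over the ratchet.

Call:
{"api": "arm_command", "payload": {"plan": [[0, -0.6, 0, -0.5, -1.2, 8, -0.1], [0, -0.6, 0, 0, 0, 8.4, -0.1], [0, -0.6, 0, 0, 0, 8.4, -0.1], [0, -0.6, 0, 0, 0, 8.4, -0.1], [0, -0.6, 0, 0, 0, 8.4, -0.1], [0, -0.6, 0, 0, 0, 8.4, -0.1], [0, -0.6, 0, 0, 0, 8.4, -0.1], [0, -0.6, 0, 0, 0, 8.4, -0.1], [0, -0.6, 0, 0, 0, 8.4, -0.1], [0, -0.6, 0, 0, 0, 8.4, -0.1], [0, -0.6, 0, 0, 0, 8.4, -0.1], [0, -0.6, 0, 0, 0, 8.4, -0.1], [0, -0.6, 0, 0, 0, 8.4, -0.1], [0, -0.6, 0, 0, 0, 8.4, -0.1], [0, -0.6, 0, 0, 0, 8.4, -0.1], [0, -0.6, 0, 0, 0, 8.4, -0.1], [0, -0.6, 0, 0, 0, 8.4, -0.1], [0, -0.4, 0, 0, 0, 8.4, -0.1], [0, 0, 0, 0, 0, 0, -0.1]]}}

```text
clock: 28.4
tcp_pos: [0.4975, -0.0057, 0.265]
ee_rot: [-0.004, -0.51, 0.86, -0.019]
ft_force: [-0.1, 0.4, 0.8]
gripper_width: 0.0416
```

Run:
```python
from h import *
s,R=tool()
need([.5115,-.0175,.24],147,[0,0,-1])
p=ctrl.get_image("wrist");save(p,"w20.png");np.save("wc.npy",np.array(p["world_to_cam"]))
```

```text
t 28.4 tcp [ 0.4975 -0.0057  0.265 ] jaw yaw 151.33 jaw [-0.877  0.48  -0.029] z [ 0.013 -0.036 -0.999] F [-0.1  0.4  0.8] T [ 0.14  0.08 -0.04] w 0.0416 j [-0.21  0.13  1.59 -0.03  1.41 -2.85]
t 28.4 tcp [ 0.4975 -0.0057  0.265 ] jaw yaw 151.33 jaw [-0.877  0.48  -0.029] z [ 0.013 -0.036 -0.999] F [-0.1  0.4  0.8] T [ 0.14  0.08 -0.04] w 0.0416 j [-0.21  0.13  1.59 -0.03  1.41 -2.85]
shift cm [ 1.4  -1.18 -2.5 ] rot [ 2.1  0.7 -4.3]
```

View pics/w20.png

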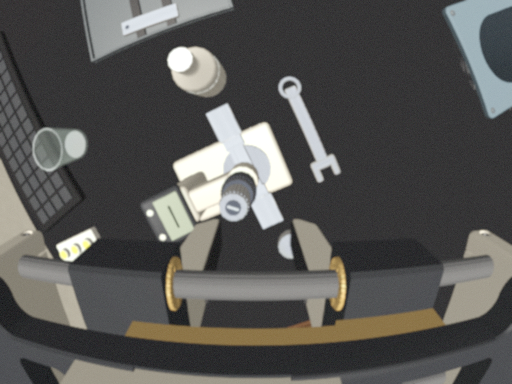

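Run:
```python
from h import *
p=ctrl.get_image("wrist")
for rc in[(206,235),(207,234)]: print(np.round(wat(p,rc,.22),4))
a=cv2.resize(p["img"][150:240,190:300,::-1],None,fx=6,fy=6,interpolation=cv2.INTER_CUBIC);cv2.imwrite("pics/w20z.png",a)
```

```text
[ 0.5102 -0.0175  0.22  ]
[ 0.5113 -0.0172  0.22  ]
```

View pics/w20z.png

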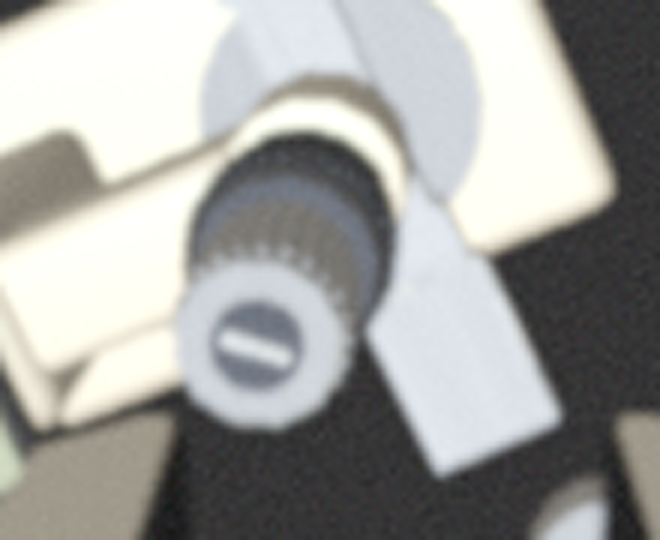

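The ratchet's top at (207,234) maps to (0.5115, -0.017), which agrees with the other estimates. I'll centre and then descend.

Call:
{"api": "arm_command", "payload": {"plan": [[0.7, -0.6, 0, 1, 0.4, -1, -0.1], [0.7, -0.6, 0, 1, 0.4, -1, -0.1], [0, 0, -1, 0, 0, 0, -0.1], [0, 0, -1, 0, 0, 0, -0.1], [0, 0, 0, 0, 0, 0, -0.1]]}}

```text
clock: 29.0
tcp_pos: [0.5131, -0.0178, 0.2423]
ee_rot: [-0.002, -0.488, 0.873, 0.002]
ft_force: [-0.7, 0.2, -0.5]
gripper_width: 0.0418
```

Run:
```python
from h import *
need([.5115,-.0172,.188],149,[0,0,-1])
```

```text
t 29.0 tcp [ 0.5131 -0.0178  0.2423] jaw yaw 148.44 jaw [-0.852  0.523  0.005] z [-0.005  0.002 -1.   ] F [-0.7  0.2 -0.5] T [0.06 0.02 0.03] w 0.0418 j [-0.25  0.18  1.58  0.    1.39 -2.84]
shift cm [-0.16  0.06 -5.43] rot [-0.1 -0.3  0.6]
```

Call:
{"api": "arm_command", "payload": {"plan": [[-0.1, 0, -1.5, 0, -0.3, 0, -0.1], [-0.1, 0, -1.5, 0, 0, 0, -0.1], [0, 0, -1.3, 0, 0, 0, -0.1], [0, 0, -0.8, 0, 0, 0, -0.1], [0, 0, 0, 0, 0, 0, -0.1]]}}

```text
clock: 29.5
tcp_pos: [0.5098, -0.0174, 0.1884]
ee_rot: [0.0, -0.488, 0.873, 0.001]
ft_force: [-0.7, 0.2, 0.4]
gripper_width: 0.0418
```

Run:
```python
from h import *
need([.5115,-.0172,.188],149,[0,0,-1])
```

```text
t 29.5 tcp [ 0.5098 -0.0174  0.1884] jaw yaw 148.35 jaw [-0.851  0.525  0.002] z [-0.001  0.002 -1.   ] F [-0.7  0.2  0.4] T [ 0.1   0.04 -0.03] w 0.0418 j [-0.25  0.21  1.67  0.    1.26 -2.84]
shift cm [ 0.17  0.02 -0.04] rot [-0.1 -0.1  0.6]
```

Call:
{"api": "arm_command", "payload": {"plan": [[0.15, 0, 0, 0, 0, 0, -0.3], [0, 0, 0, 0, 0, 0, -1], [0, 0, 0, 0, 0, 0, -1], [0, 0, 0, 0, 0, 0, -1], [0, 0, 0, 0, 0, 0, -1]], "newtons": 12}}

```text
clock: 30.0
tcp_pos: [0.512, -0.0174, 0.1899]
ee_rot: [0.001, -0.488, 0.873, 0.001]
ft_force: [-0.2, 0.2, -2.6]
gripper_width: 0.0214
```

Run:
```python
from h import *
tool()
```

```text
t 30.0 tcp [ 0.512  -0.0174  0.1899] jaw yaw 148.36 jaw [-0.851  0.525  0.   ] z [ 0.001  0.002 -1.   ] F [-0.2  0.2 -2.6] T [ 0.07 -0.08 -0.01] w 0.0214 j [-0.25  0.21  1.67  0.    1.26 -2.84]
```

Call:
{"api": "arm_command", "payload": {"plan": [[0, 0, 0, 0, 0, -5, -1], [0, 0, 0, 0, 0, -8, -1], [0, 0, 0, 0, 0, -8, -1], [0, 0, 0, 0, 0, -8, -1], [0, 0, 0, 0, 0, -8, -1], [0, 0, 0, 0, 0, -8, -1], [0, 0, 0, 0, 0, -8, -1], [0, 0, 0, 0, 0, -8, -1]]}}

```text
clock: 30.8
tcp_pos: [0.5118, -0.0171, 0.1899]
ee_rot: [0.001, 0.043, 0.999, 0.0]
ft_force: [-0.3, 0.5, -1.3]
gripper_width: 0.0215
```

Run:
```python
from h import *
tool()
```

```text
t 30.8 tcp [ 0.5118 -0.0171  0.1899] jaw yaw 85.02 jaw [0.087 0.996 0.001] z [ 0.002  0.001 -1.   ] F [-0.3  0.5 -1.3] T [0.   0.   0.02] w 0.0215 j [-0.25  0.21  1.67  0.    1.26 -1.74]
```

Stable on the axis. I'll keep turning.

Call:
{"api": "arm_command", "payload": {"plan": [[0, 0, 0, 0, 0, -8, -1], [0, 0, 0, 0, 0, -8, -1], [0, 0, 0, 0, 0, -8, -1], [0, 0, 0, 0, 0, -8, -1], [0, 0, 0, 0, 0, -8, -1], [0, 0, 0, 0, 0, -8, -1], [0, 0, 0, 0, 0, -8, -1], [0, 0, 0, 0, 0, -8, -1]]}}

```text
clock: 31.6
tcp_pos: [0.512, -0.0167, 0.1899]
ee_rot: [0.001, 0.586, 0.81, 0.0]
ft_force: [0.4, 0.3, -1.2]
gripper_width: 0.0218
```

Run:
```python
from h import *
tool()
```

```text
t 31.6 tcp [ 0.512  -0.0167  0.1899] jaw yaw 18.27 jaw [0.95  0.314 0.002] z [ 0.003 -0.001 -1.   ] F [ 0.4  0.3 -1.2] T [-0.03  0.04 -0.07] w 0.0218 j [-0.25  0.21  1.67 -0.    1.26 -0.57]
```

Call:
{"api": "arm_command", "payload": {"plan": [[0, 0, 0, 0, 0, -8, -1], [0, 0, 0, 0, 0, -8, -1], [0, 0, 0, 0, 0, -8, -1], [0, 0, 0, 0, 0, -8, -1], [0, 0, 0, 0, 0, -8, -1], [0, 0, 0, 0, 0, -8, -1]]}}

```text
clock: 32.2
tcp_pos: [0.5124, -0.0167, 0.1899]
ee_rot: [0.002, 0.874, 0.486, -0.0]
ft_force: [0.7, -0.5, -2.0]
gripper_width: 0.0218
```

Run:
```python
from h import *
tool()
p=ctrl.get_image("scene");a=p["img"][150:270,180:300];cv2.imwrite(f"pics/s21.png",cv2.resize(a[:,:,::-1],None,fx=5,fy=5,interpolation=cv2.INTER_CUBIC))
```

```text
t 32.2 tcp [ 0.5124 -0.0167  0.1899] jaw yaw -31.78 jaw [ 0.85  -0.527  0.003] z [ 0.001 -0.003 -1.   ] F [ 0.7 -0.5 -2. ] T [-0.03  0.1   0.  ] w 0.0218 j [-0.25  0.21  1.67 -0.    1.26  0.31]
```

View pics/s21.png

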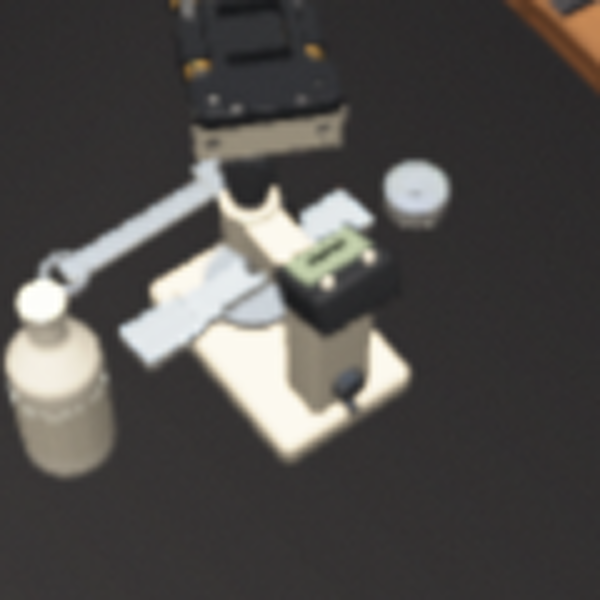

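Call:
{"api": "arm_command", "payload": {"plan": [[0, 0, 0, 0, 0, -8, -1], [0, 0, 0, 0, 0, -8, -1], [0, 0, 0, 0, 0, -8, -1], [0, 0, 0, 0, 0, -8, -1], [0, 0, 0, 0, 0, -8, -1], [0, 0, 0, 0, 0, -8, -1], [0, 0, 0, 0, 0, -8, -1], [0, 0, 0, 0, 0, -8, -1]]}}

```text
clock: 33.05
tcp_pos: [0.5126, -0.0171, 0.1898]
ee_rot: [0.002, 0.998, -0.062, -0.001]
ft_force: [0.2, 0.1, -2.1]
gripper_width: 0.0217
```

Run:
```python
from h import *
tool()
```

```text
t 33.05 tcp [ 0.5126 -0.0171  0.1898] jaw yaw -97.15 jaw [-0.124 -0.992  0.003] z [-0.002 -0.003 -1.   ] F [ 0.2  0.1 -2.1] T [ 0.07  0.15 -0.01] w 0.0217 j [-0.25  0.22  1.66 -0.    1.26  1.45]
```

Call:
{"api": "arm_command", "payload": {"plan": [[0, 0, 0, 0, 0, -8, -1], [0, 0, 0, 0, 0, -8, -1], [0, 0, 0, 0, 0, -8, -1], [0, 0, 0, 0, 0, -8, -1], [0, 0, 0, 0, 0, -8, -1], [0, 0, 0, 0, 0, -8, -1], [0, 0, 0, 0, 0, -4, -1], [0, 0, 0, 0, 0, 0, -1]]}}

```text
clock: 33.85
tcp_pos: [0.5125, -0.0174, 0.1898]
ee_rot: [0.001, 0.865, -0.501, -0.002]
ft_force: [0.2, -0.9, -1.2]
gripper_width: 0.0219
```

Run:
```python
from h import *
tool()
```

```text
t 33.85 tcp [ 0.5125 -0.0174  0.1898] jaw yaw -150.14 jaw [-0.867 -0.498  0.004] z [-0.004 -0.    -1.   ] F [ 0.2 -0.9 -1.2] T [ 0.16  0.06 -0.02] w 0.0219 j [-0.25  0.22  1.66 -0.    1.27  2.37]
```

298° turned in all. I'll let go, lift, and check the spindle.

Call:
{"api": "arm_command", "payload": {"plan": [[0, 0, 0, 0, 0, 0, -0.5], [0, 0, 0, 0, 0, 0, -0.1], [0, 0, 0, 0, 0, 0, -0.1], [0, 0, 0, 0, 0, 0, -0.1], [0, 0, 1, 0, 0, 0, -0.1], [0, 0, 2, 0, 0, 0, -0.1], [0, 0, 3, 0, 0, 0, -0.1], [-1.5, 0, 3, 0, 0, 0, -0.1], [-3, 2, 0, 0, 0, 0, -0.1], [-3, 2, 0, 0, 0, 0, -0.1], [0, 0, 0, 0, 0, 0, -0.1]]}}

```text
clock: 34.95
tcp_pos: [0.4367, 0.0228, 0.2887]
ee_rot: [0.0, 0.868, -0.496, 0.001]
ft_force: [-0.0, -0.2, 0.5]
gripper_width: 0.0417
```

Run:
```python
from h import *
tool()
p=ctrl.get_image("wrist");save(p,"w22.png");
o=np.array(wat(p,(190,255),.22))
print(proj)
s=ctrl.get_image("scene");a=s["img"][150:270,180:300];cv2.imwrite(f"pics/s22.png",cv2.resize(a[:,:,::-1],None,fx=5,fy=5,interpolation=cv2.INTER_CUBIC))
```

```text
t 34.95 tcp [0.4367 0.0228 0.2887] jaw yaw -149.53 jaw [-0.862 -0.507 -0.001] z [ 0.002 -0.001 -1.   ] F [-0.  -0.2  0.5] T [0.06 0.11 0.01] w 0.0417 j [-0.2   0.01  1.66 -0.    1.47  2.41]
<function proj at 0x7f9918fbd080>
```

View pics/w22.png

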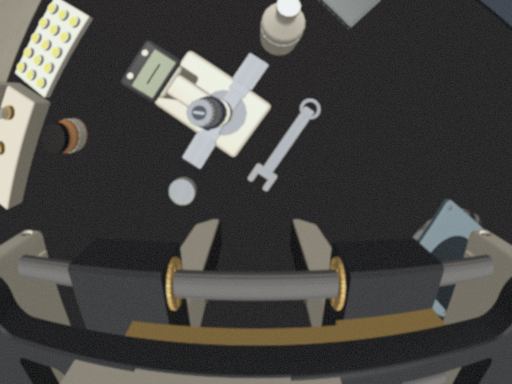

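View pics/s22.png

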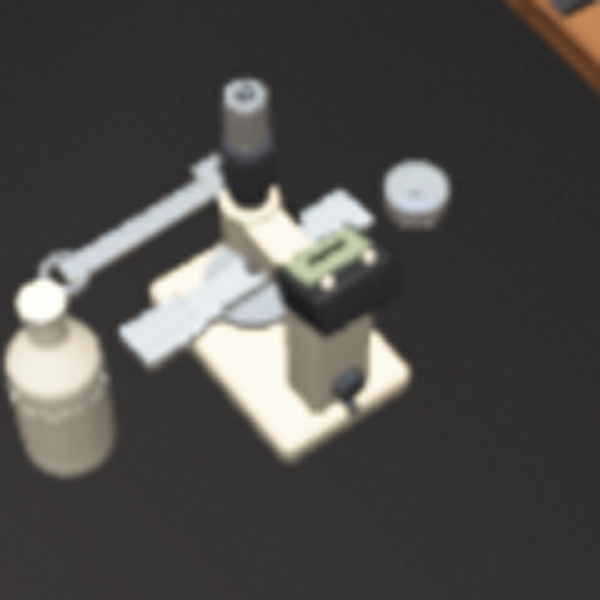

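Run:
```python
from h import *
a=cv2.imread("pics/w22.png")[90:140,180:240];cv2.imwrite("pics/w22z.png",cv2.resize(a,None,fx=10,fy=10,interpolation=cv2.INTER_CUBIC))
p=ctrl.get_image("wrist");np.save("wc2.npy",np.array(p["world_to_cam"]))
def slot(p,w,row0,col0,r,lab):
    img=cv2.imread(w).astype(float).mean(2)
    ys,xs=np.mgrid[:img.shape[0],:img.shape[1]];m=(ys-row0)**2+(xs-col0)**2<r*r
    v=img[m];print(lab,v.min(),v.max())
    wt=np.clip(v-np.percentile(v,55),0,None);P=np.array([wat(p,(y,x),.22)[:2] for y,x in zip(ys[m],xs[m])])
    mu=(P*wt[:,None]).sum(0)/wt.sum();C=((P-mu)*wt[:,None]).T@(P-mu);e,V=np.linalg.eigh(C);print(lab,mu.round(4),"angle",np.degrees(np.arctan2(V[1,1],V[0,1])).round(1)%180,e[1]/e[0])
q=dict(p);q["world_to_cam"]=np.load("wc.npy");slot(q,"pics/w20.png",207.3,233.7,6,"before")
slot(p,"pics/w22.png",113,199,4,"after")
```

```text
before 117.0 225.33333333333334
before [ 0.5125 -0.0171] angle 133.5 10.154578837678157
after 99.33333333333333 196.33333333333334
after [ 0.5147 -0.0196] angle 20.19999999999999 10.913849848090862
```

View pics/w22z.png

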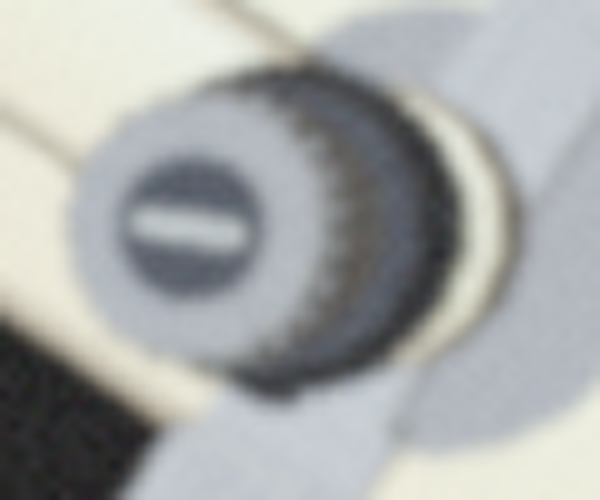

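The slot on the ratchet turned from 133.5° to 20.2°, which is -293° modulo 180° against -298° commanded, so the grip held. Closing needed at most 3.14 rad of the 5.1 turned. Last, a check of everything from above.

Run:
```python
from h import *
p=ctrl.get_image("top");print("master",rect(p,"master",.026));print("spec",rect(p,"specimen",.055))
cv2.imwrite("pics/t23.png",cv2.resize(p["img"][120:320,70:460,::-1],None,fx=2,fy=2))
w=ctrl.get_image("wrist");L=ctrl.cut_out("specimen",w)[0];rc=np.argwhere(L["region"]);X=np.array([wat(w,r,.055)[:2] for r in rc])*1000
print(L["confidence"],cv2.minAreaRect(X.astype(np.float32)))
```

```text
master {'conf': 0.7, 'n': 467, 'c': array([485.9, 344.3]), 'size': array([ 26.4, 148.6]), 'ang': 81.7, 'mean': array([486.1, 344.7]), 'pca': np.float64(172.2)}
spec None
0.61 ((510.8309020996094, -20.783836364746094), (169.8921661376953, 32.2539176940918), 86.7739028930664)
```

View pics/t23.png

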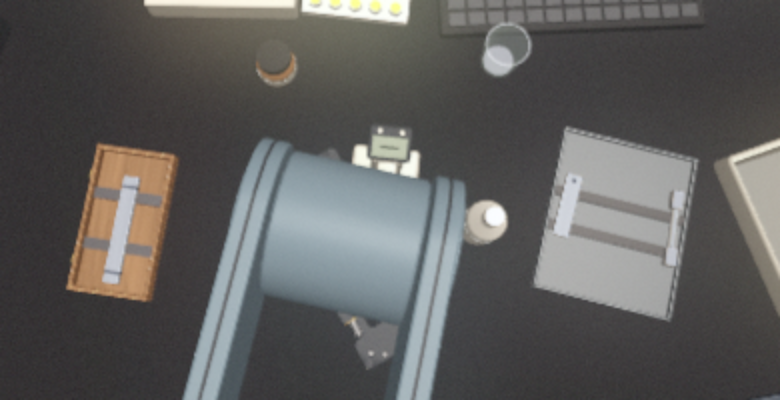

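Run:
```python
from h import *
print(ctrl.hand_in()); print(ctrl.state()["clock"])
```

```text
the job is handed in; nothing more can be done
None
the job is handed in; nothing more can be done
```

I put the master back in its case, laid the specimen on the anvil, let go of it and closed the spindle on it with the ratchet. The job is handed in at about 35 s on the robot's clock. No verdict was reported.

- **Master:** the last top view shows it flat across both bearers, about 11 mm off the case's middle along it and 1–2 mm across (28 mm and 45 mm allowed).
- **Specimen:** the last wrist view puts its centre about 1–2 mm from the spindle axis across and 3–4 mm along (6 mm and 25 mm allowed). Just after release, the spindle stood over the middle of the waist.
- **Ratchet:** I gripped only the ratchet, at 12 N, and turned it 298° clockwise. The slot mark on it shows about 293° turned (the mark repeats every 180°). Closing takes at most 180°, so it should have slipped about 2 rad or more.
- **Everything else:** no bystander looked moved in the last pictures, and the gripper stood clear of everything.

**Not checked directly:** I had no close view of the spindle foot on the specimen and no reading of its force, so that contact is inferred from the turn count. In the last top view the arm hid the micrometer, so the network found no specimen there; the specimen's final position comes from the wrist camera only. The cameras also differed by about 4 mm in x at the micrometer, so I used a value in between and confirmed it by eye.

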